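# Kit the lower tier of a spares case under its hinged flap

### The job

Lift the green hinged flap of the spares case (it has a yellow pull) until it stands open by itself, then lay the small blue gearmotor flat in the larger compartment of the lower tier and stand the coupling upright in the smaller one, setting each down gently without dropping it. Then lower the flap fully shut without slamming it. Leave all the other parts and tools where they are.

Things in the scene. Friction and masses are not known exactly. Their poses are not given: they have to be found in the camera images.
- case: Grey two-tier spares case fixed to the bench, 216 (x) x 260 (y) x 86 mm high, turned up to 0.35 rad either way; origin at the centre of its underside. Its -y half is the lower tier, a pit under the green flap: floor z = 6, rim z = 62, inside x -100 to 100, y -122 to 3 mm. Its +y half is a fixed upper tray (floor z = 52, walls to 86 mm) with a bearing and a clamp in it.
- flap (a joint): Green flap over the lower tier, 212 x 136 x 4 mm, 150 g. Angle in rad: 0 = shut flat on the rim, 1.57 = upright, 1.95 = its stop, leaning over the upper tray. It starts shut or up to 0.25 ajar. Its stiff hinge (0.2 N m of friction, 2 to 3 N at the pull) holds it at whatever angle it is left.
- flap_pull (a point): Centre of the yellow pull on the flap: a cylinder 16 mm thick, 26 mm long, parallel to the hinge (the case's x), on a black stem 12 x 10 mm. With the flap shut it lies 112 mm from the hinge axis towards the case's -y and 30 mm above the flap's mid-plane. It moves with the flap; pinched across its two flat ends (26 mm) it can turn between the fingers.
- flap_hinge (a point): Middle of the flap's hinge axis, on the case at case coordinates (0, 7, 64) mm; the axis runs along the case's x. Opening carries the free edge from the case's -y side upward and over towards +y. Axes as the case's.
- big_cell (a point): Centre of the floor of the larger lower compartment (x -100 to 21, y -122 to 3 mm of the case), for the gearmotor. A white divider 4 mm thick, its top 40 mm above the floor, parts it from the smaller one. Axes as the case's.
- small_cell (a point): Centre of the floor of the smaller lower compartment (x 25 to 100, y -122 to 3 mm of the case), for the coupling. Axes as the case's.
- motor: Small gearmotor lying flat, about 300 g, 94 mm long along its x: black end cap from x = -40, blue ribbed body 36 mm wide (y) and high for x -32 to 14, aluminium gearbox 40 x 40 mm for x 14 to 40, shaft to x = 54. Black terminal box on top, to z = 43 mm. Origin on the underside, z up. Grip across y on the blue body.
- coupling: Jaw shaft coupling standing upright, 150 g nominal: cylinder of 36 mm diameter, 42 mm high, aluminium hubs with a red ring between them. Origin at the centre of its underside; z up.
- pulley: Dark steel V-belt pulley lying flat, 60 mm diameter, 38 mm high with its hub. Not part of the kit: leave it. Origin at the centre of its underside.
- bearing: Steel bearing ring, 44 mm diameter, 14 mm high, in the upper tray; leave it.
- clamp: Aluminium clamp block 40 x 30 x 26 mm in the upper tray; leave it.
- disc: Steel brake disc lying flat, 130 mm diameter, 22 mm high; leave it.
- grease: Red can standing upright, 70 mm diameter, 110 mm high; leave it.
- wrench: Wrench 200 mm long lying on the bench; leave it.
- driver: Screwdriver 190 mm long lying on the bench; leave it.

How it is judged:
By the outcome, as a careful person would: the job done as asked, in the order asked, and still so for the second after the job is handed in, with the robot touching nothing.
It also fails if it takes over 72 s, if anything falls off the work surface, if the arm or the gripper's body presses on something with over 40 N, if the wrist force passes 120 N, or if a joint passes its speed limit or range.

### The arm

A 7-joint arm with a two-finger parallel gripper is mounted at the origin on the work surface. World frame = base frame: x ahead of the robot, y to its left, z up, the work surface at z = 0. Lengths are in m, angles in rad, forces in N, time in s.
With the tool pointing down it reaches from about 0.4 to 0.85 m from the base axis. Payload 10.4 kg.
Tool frame: the origin (TCP) lies midway between the tips of the shut fingers; the grasp point (between the pads) lies 19 mm behind it; x points along the fingers, z is the direction in which the jaws open and shut, and the axes are right-handed (so a half turn about x gives the same grasp; the last joint's range is limited). The gripper opens to 87 mm and grips with 3 to 60 N. Pads are 19 mm wide; open, the fingers measure 117 mm over their backs; the gripper's body (75 mm by 190 mm) begins 51 mm behind the grasp point.
Start: joints at [1.099, 0.332, -0.065, 1.46, 0.022, 1.35, -0.088], TCP at [0.271, -0.563, 0.223] pointing down, gripper open.
Joint ranges: [-2.6, 2.6], [-0.5, 2.12], [-1.47, 1.34], [0.16, 2.42], [-1.27, 4.41], [0.06, 2.06], [-2.6, 2.6]. Speed limits (rad/s): [2.22, 2.22, 2.79, 2.79, 3.14, 3.14, 3.14].

### API

Orientations are given as a unit quaternion [x, y, z, w].
In Python, from bench import read_state, camera, camera_params, close_job gives the robot as it stands.
- The arm moves only by the tool arm_command, never from a script. Its argument "targets" is a list of rows, each a list of 7 numbers: the closure in counts, from 0 (fully open) to 255 (shut), then the shift along the tool's x, y, z in mm, then the turn, a rotation vector about the tool's x, y, z in rad. A call has 1 to 10 rows; each row is the pose to reach, as a shift and turn from the pose commanded when the call began, along the tool's axes at that moment; what a row does not reach only later rows make up. A row lasts 1/10 s, in which the tool goes at most 50 mm and 8.59 degrees, less where a joint would pass 70% of its speed; a pose out of reach is approached as far as the arm can. A call with a gripper value outside its range is refused whole. The fingers move at their own pace and stop on an object; "newtons" is the grip in N (left out, the last holds). Time passes only in rows, so rows that repeat a pose let the fingers close. It gives the time, the measured TCP pose, the force and the opening at its end, in the units of the state.
- read_state(): the state, without advancing time (a new reading comes with each control period).
- camera(name): name is "scene" or "top" or "wrist"; returns the picture (420x560x3 uint8, red, green, blue); there is no depth.
- camera_params(name): a dict with "intrinsics" (3x3 intrinsics, pixels), "xyz" and "orientation" of the camera in the world; the wrist camera has in their place "mount" (4x4, takes a point from camera to tool coordinates, whose origin is the TCP and whose axes are the tool frame's). Camera axes: x right, y down, z forward; pixel columns grow to the right and rows downward; lengths in m; the calibration is good to about 2 mm. A picture is of the moment at which its call begins: read the wrist's pose just before it. camera_params takes no time and is no camera call.
- close_job(): hands the job in, once; it reports no verdict.
The state is a dict: "time": time; "joint_positions": joint angles; "joint_vel": joint speeds; "joint_torque": joint torques, N m; "ee_pos": TCP position; "eef_rot": TCP orientation; "ft_force": force on the tool from outside, world axes, zero at the start; "torque": the same for the moment, N m; "width": finger opening in m.
Only numpy, scipy, OpenCV 4.12 (cv2) and the standard library are available. Lean on these libraries where they do the work, as an engineer would, in place of code of your own. Each camera call takes 0.05 s, during which the arm holds its last target.

## Working session

There is one attempt and no reset: what is moved stays moved. The work goes in short steps, Python scripts to look and compute and a tool call to move; the robot and the scene stay as the last step left them, time stands still between calls to the robot, and variables do not carry over. Pictures are saved under pics/ and viewed, and the job is handed in when it is done.

Besides the shell and the picture viewer there is one more tool, called after "Emit:" by a JSON object that holds its "op" and its "data", one argument or row to a line. arm_command: Moves the arm, as the interface text tells. Its arguments: {"type":"object","properties":{"targets":{"type":"array"},"newtons":{"type":"number"}},"required":["targets"]}

```bash
mkdir -p pics; ls; python3 - <<'E'
from bench import *
import cv2
s=read_state();print(s)
for n in ["scene","top","wrist"]:
    p=camera_params(n);print(n,p)
    cv2.imwrite(f"pics/a_{n}.png",camera(n)[:,:,::-1])
E
```

```text
pics
{'time': 0.0, 'joint_positions': array([ 1.09940683,  0.33289255, -0.06471555,  1.46092932,  0.02161135,
        1.34987738, -0.08851628]), 'joint_vel': array([-3.22154279e-04,  1.33002218e-03, -4.74667563e-04, -1.81882139e-03,
        9.31094041e-04,  2.39716439e-05, -1.34002657e-03]), 'joint_torque': array([ 1.36043677e-04, -6.23253322e+01,  2.48923281e-02, -3.89896595e+01,
       -6.14177040e-02,  3.97632702e-02,  1.35941045e-04]), 'ee_pos': array([ 0.27100937, -0.56276937,  0.22174679]), 'eef_rot': array([ 0.37644387,  0.59916143, -0.37595561,  0.59829171]), 'ft_force': array([0.10925898, 0.56785536, 1.02122498]), 'torque': array([ 0.06890598,  0.01284073, -0.02156434]), 'width': 0.08728824439509529}
scene {'intrinsics': array([[495.19618738,   0.        , 272.20908586],
       [  0.        , 495.19618738, 206.28767756],
       [  0.        ,   0.        ,   1.        ]]), 'xyz': array([ 1.42165949, -0.7691901 ,  0.79739214]), 'orientation': array([ 0.79105253,  0.35807452, -0.19322312, -0.45681874])}
top {'intrinsics': array([[508.90231221,   0.        , 281.73035632],
       [  0.        , 508.90231221, 199.10383934],
       [  0.        ,   0.        ,   1.        ]]), 'xyz': array([0.32753118, 0.03198018, 1.30226759]), 'orientation': array([-0.67075984,  0.73446358, -0.07664426,  0.06906624])}
wrist {'intrinsics': array([[315.3767062 ,   0.        , 276.55409933],
       [  0.        , 315.3767062 , 211.27591153],
       [  0.        ,   0.        ,   1.        ]]), 'mount': array([[-8.27471788e-04, -2.40607401e-01,  9.70622169e-01,
        -1.61702066e-01],
       [ 1.06532167e-03, -9.70622162e-01, -2.40606491e-01,
         6.61546921e-02],
       [ 9.99999090e-01,  8.34929751e-04,  1.05948674e-03,
         3.05550022e-04],
       [ 0.00000000e+00,  0.00000000e+00,  0.00000000e+00,
         1.00000000e+00]])}
```

View pics/a_scene.png

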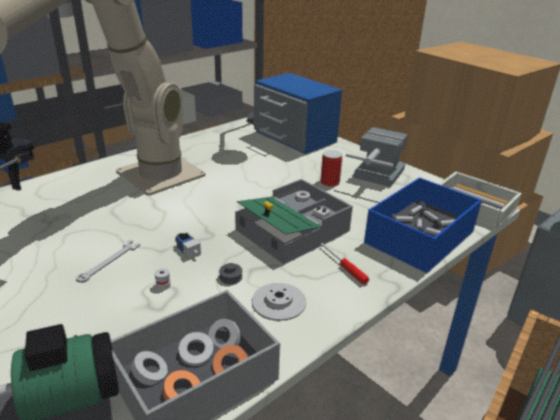

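View pics/a_top.png

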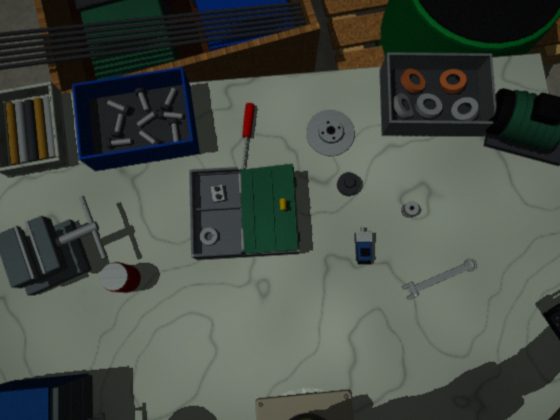

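View pics/a_wrist.png

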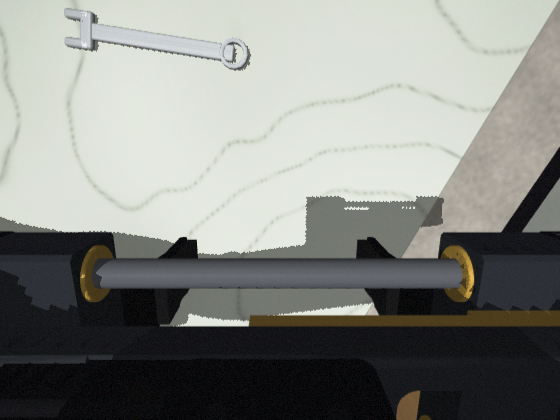

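Top view: case around (245,211) with flap to the right, pull at (284,204), motor (365,246), coupling (411,209), pulley (349,184). I'll enlarge the crops.

```bash
cat > h.py <<'E'
import numpy as np, cv2
from scipy.spatial.transform import Rotation as R
from bench import *
def cam(n,state=None):
    p=camera_params(n);K=np.array(p['intrinsics'])
    if n=='wrist':
        s=state;T=np.eye(4);T[:3,:3]=R.from_quat(s['eef_rot']).as_matrix();T[:3,3]=s['ee_pos']
        M=T@np.array(p['mount']);return K,M[:3,:3],M[:3,3]
    return K,R.from_quat(p['orientation']).as_matrix(),np.array(p['xyz'])
def ray(c,u,v):
    K,Rm,t=c;d=Rm@np.linalg.inv(K)@np.array([u,v,1.]);return t,d/np.linalg.norm(d)
def onz(c,u,v,z):
    t,d=ray(c,u,v);return t+d*(z-t[2])/d[2]
def proj(c,P):
    K,Rm,t=c;q=K@(Rm.T@(np.array(P)-t));return q[:2]/q[2]
def tri(*rs):
    A=sum(np.eye(3)-np.outer(d,d) for t,d in rs);b=sum((np.eye(3)-np.outer(d,d))@t for t,d in rs)
    p=np.linalg.solve(A,b);return p,[np.linalg.norm((np.eye(3)-np.outer(d,d))@(p-t)) for t,d in rs]
E
python3 - <<'E'
from h import *
t=cv2.imread("pics/a_top.png");s=cv2.imread("pics/a_scene.png")
cv2.imwrite("pics/b1.png",cv2.resize(t[155:270,180:310],None,fx=5,fy=5,interpolation=cv2.INTER_NEAREST))
cv2.imwrite("pics/b2.png",cv2.resize(t[165:275,320:440],None,fx=5,fy=5,interpolation=cv2.INTER_NEAREST))
cv2.imwrite("pics/b3.png",cv2.resize(s[170:270,225:360],None,fx=5,fy=5,interpolation=cv2.INTER_NEAREST))
cv2.imwrite("pics/b4.png",cv2.resize(s[220:300,140:255],None,fx=5,fy=5,interpolation=cv2.INTER_NEAREST))
for n in ("top","scene"):
    c=cam(n);print(proj(c,[0,0,0]),proj(c,[.6,0,0]))
E
```

```text
[306.89615928 444.94539258] [283.78658645 198.67168622]
[160.28173034 172.78649154] [273.9513334  247.82961951]
```

View pics/b1.png

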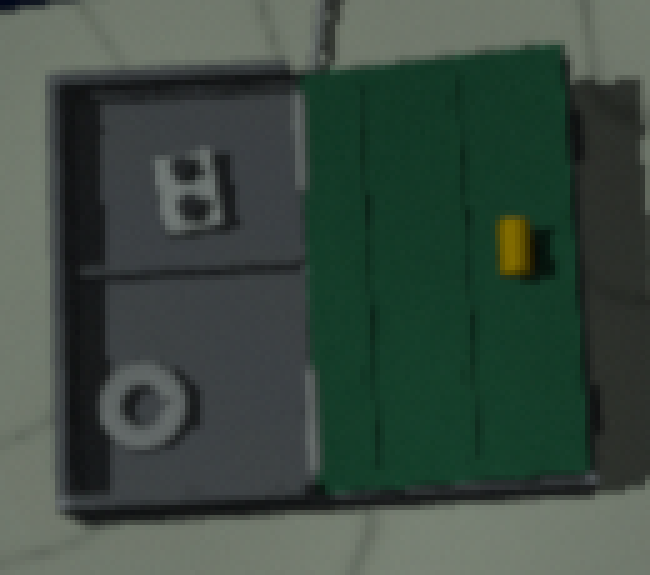

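View pics/b2.png

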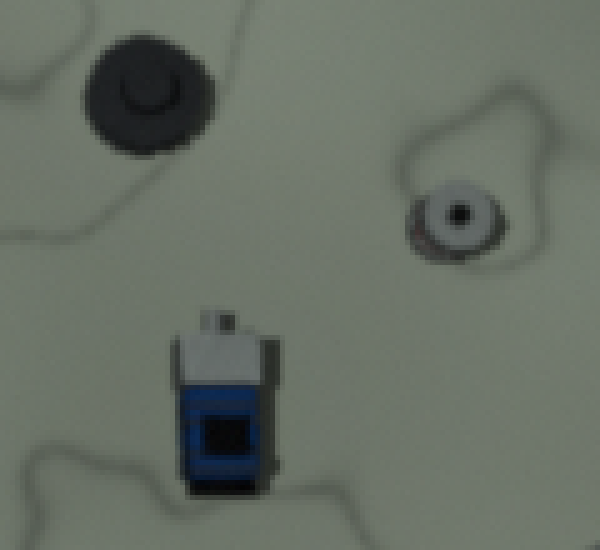

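View pics/b3.png

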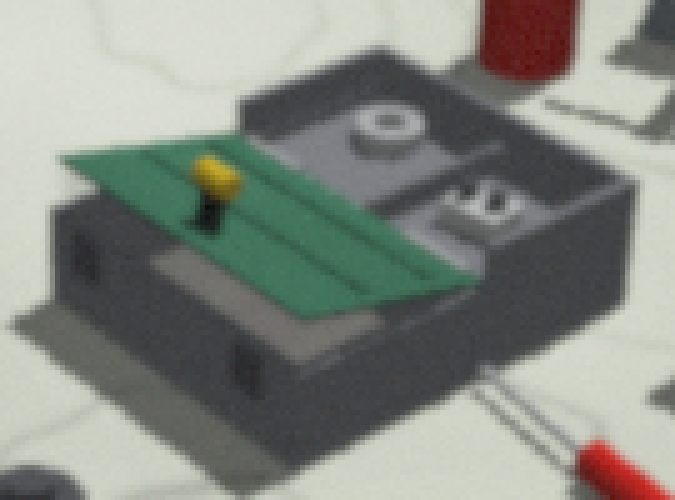

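View pics/b4.png

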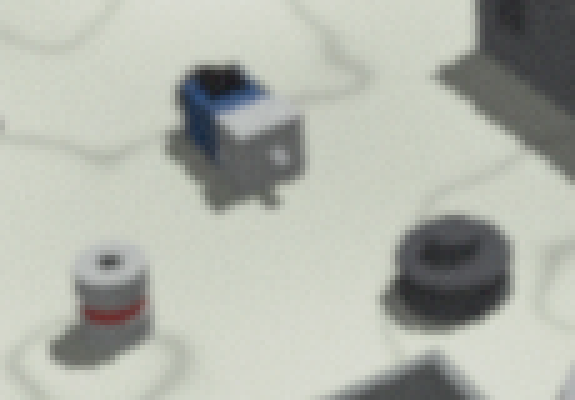

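b1: tray outer corners at (50,75) and (62,511), front-lower corner (597,490) (5x crop); b3: rim corners (380,48), (637,185), (55,205), (290,375). Flap is ajar. b2/b4: motor's shaft points up in the top view; coupling and pulley upright. Fitting now.

```bash
python3 - <<'E'
from h import *
from scipy.optimize import least_squares
ct,cs=cam("top"),cam("scene")
T=lambda u,v:(u/5+180-.4,v/5+155-.4)
S=lambda u,v:(u/5+225-.4,v/5+170-.4)
obs=[(ct,T(50,75),(-0,0,0)),]
obs=[(ct,T(50,75),(.108,.130,.086)),(ct,T(62,511),(-.108,.130,.086)),(ct,T(597,490),(-.108,-.130,.062)),
(cs,S(380,48),(-.108,.130,.086)),(cs,S(637,185),(.108,.130,.086)),(cs,S(55,205),(-.108,-.130,.062)),(cs,S(290,375),(.108,-.130,.062))]
def P(q,l): 
    c,s=np.cos(q[2]),np.sin(q[2]);return np.array([q[0]+c*l[0]-s*l[1],q[1]+s*l[0]+c*l[1],l[2]])
f=lambda q:np.concatenate([proj(c,P(q,l))-np.array(px) for c,px,l in obs])
r=least_squares(f,[.6,.1,0]);print(r.x,r.fun.reshape(-1,2).round(2))
q=r.x
t=cv2.imread("pics/a_top.png");s=cv2.imread("pics/a_scene.png")
def cen(im,lo,hi,box):
    h=cv2.cvtColor(im,cv2.COLOR_BGR2HSV);m=cv2.inRange(h,lo,hi);k=np.zeros_like(m);k[box[1]:box[3],box[0]:box[2]]=255
    v,u=np.nonzero(m&k);return u.mean(),v.mean(),len(u)
a=cen(t,(18,150,80),(35,255,255),(270,190,300,220));b=cen(s,(18,150,80),(35,255,255),(255,195,280,215));print(a,b)
p,e=tri(ray(ct,*a[:2]),ray(cs,*b[:2]));print("pull",p,e)
l=R.from_euler('z',-q[2]).apply(p-[q[0],q[1],0]);print("local",l)
d=l-[0,.007,.064];print("rho",np.hypot(d[1],d[2]),np.hypot(.112,.03),"angle",np.arctan2(d[2],-d[1])-np.arctan2(.03,.112))
# motor corners in top  at z: gearbox top z=.040
M=lambda u,v:(u/5+320-.4,v/5+165-.4)
for nm,u,v,z in [("gb l",178,338,.04),("gb r",262,338,.04),("body/gb l",180,385,.036),("body/gb r",262,385,.036),("back l",188,480,.036),("back r",270,480,.036),("shaft tip",213,313,.023),("coupl",460,214,.042),("pulley hub",150,88,.038)]:
    print(nm,onz(ct,*M(u,v),z).round(4))
N=lambda u,v:(u/5+140-.4,v/5+220-.4)
for nm,u,v,z in [("coupl",112,262,.042),("gb front bl",218,137,.04),("gb front br",303,115,.04)]:
    print(nm,onz(cs,*N(u,v),z).round(4))
E
```

```text
[ 0.56480814  0.10148032 -0.03925249] [[-0.01 -0.66]
 [-1.1  -0.44]
 [ 0.36 -0.79]
 [ 0.08 -1.37]
 [-0.13 -1.18]
 [-2.01 -0.13]
 [ 0.1  -0.07]]
(np.float64(281.962962962963), np.float64(203.5), 54) (np.float64(267.8), np.float64(205.2888888888889), 45)
pull [0.56362989 0.00771451 0.11774475] [np.float64(0.0007210061358387981), np.float64(0.0007210061358388133)]
local [ 0.00250225 -0.09373982  0.11774475]
rho 0.11417972456921338 0.11594826432508595 angle 0.22837398995919567
gb l [ 0.4902 -0.169   0.04  ]
gb r [ 0.4864 -0.2109  0.04  ]
body/gb l [ 0.4671 -0.1678  0.036 ]
body/gb r [ 0.4634 -0.2087  0.036 ]
back l [ 0.4197 -0.1661  0.036 ]
back r [ 0.416  -0.2066  0.036 ]
shaft tip [ 0.5035 -0.191   0.023 ]
coupl [ 0.5397 -0.318   0.042 ]
pulley hub [ 0.6197 -0.1706  0.038 ]
coupl [ 0.5422 -0.3166  0.042 ]
gb front bl [ 0.4843 -0.218   0.04  ]
gb front br [ 0.4964 -0.1725  0.04  ]
```

```bash
cat >> h.py <<'E'
CASE=np.array([.565,.1015,0]);YAW=-.039
def toW(l): return CASE+R.from_euler('z',YAW).apply(np.array(l,float))
def toolR(yaw): # tool x down, z along yaw dir
    z=np.array([np.cos(yaw),np.sin(yaw),0]);x=np.array([0,0,-1.]);return R.from_matrix(np.c_[x,np.cross(z,x),z])
def row(pos,Rt,s=None,cmd=None):
    """shift mm & rotvec from commanded (cmd=(pos,R)) or measured"""
    s=s or read_state();p0,R0=(s['ee_pos'],R.from_quat(s['eef_rot'])) if cmd is None else cmd
    return (R0.inv().apply(np.array(pos)-p0)*1000).round(1),(R0.inv()*Rt).as_rotvec().round(4)
def pull(th): 
    return toW([0,.007-(.112*np.cos(th)-.03*np.sin(th)),.064+.112*np.sin(th)+.03*np.cos(th)])
E
python3 - <<'E'
from h import *
s=read_state();print(R.from_quat(s['eef_rot']).as_matrix().round(3))
g=pull(.228);print(g)
for y in (YAW,YAW+np.pi): print(row(g+[0,0,.06],toolR(y)))
E
```

```text
[[-0.     0.901  0.434]
 [ 0.001  0.434 -0.901]
 [-1.    -0.    -0.001]]
[0.56128344 0.00625189 0.11853894]
(array([  43.8,  508.4, -386.8]), array([-1.083e+00, -1.000e-03, -5.000e-04]))
(array([  43.8,  508.4, -386.8]), array([ 2.0586e+00, -6.0000e-04,  1.1000e-03]))
```

Emit:
{"op": "arm_command", "data": {
  "targets": [
    [0, 0, 508, -387, 2.059, 0, 0],
    [0, 0, 508, -387, 2.059, 0, 0],
    [0, 0, 508, -387, 2.059, 0, 0],
    [0, 0, 508, -387, 2.059, 0, 0],
    [0, 0, 508, -387, 2.059, 0, 0],
    [0, 0, 508, -387, 2.059, 0, 0],
    [0, 0, 508, -387, 2.059, 0, 0],
    [0, 0, 508, -387, 2.059, 0, 0],
    [0, 0, 508, -387, 2.059, 0, 0],
    [0, 0, 508, -387, 2.059, 0, 0]
  ]
}}

```text
time: 1.15
ee_pos: [0.4798, -0.1553, 0.2226]
eef_rot: [0.671, 0.224, -0.671, 0.224]
ft_force: [0.4, -0.3, -0.6]
width: 0.0869
```

```bash
python3 - <<'E'
from h import *
s=read_state();print(s['time'],s['ee_pos'],s['joint_positions'].round(2),s['joint_vel'].round(2))
g=pull(.228);print(row([g[0],g[1],.222],toolR(YAW+np.pi)))
E
```

```text
1.15 [ 0.47979581 -0.15529327  0.22259085] [ 0.53  0.08 -0.33  1.76  0.03  1.3  -2.3 ] [-0.54  0.14 -0.35 -0.14  0.08  0.01 -2.19]
(array([   0.6,  -80. , -162.3]), array([ 6.847e-01, -2.000e-04, -3.000e-04]))
```

Emit:
{"op": "arm_command", "data": {
  "targets": [
    [0, 0, -80, -162, -2.457, 0, 0],
    [0, 0, -80, -162, -2.457, 0, 0],
    [0, 0, -80, -162, -2.457, 0, 0],
    [0, 0, -80, -162, -2.457, 0, 0],
    [0, 0, -80, -162, -2.457, 0, 0],
    [0, 0, -80, -162, -2.457, 0, 0],
    [0, 0, -80, -162, -2.457, 0, 0],
    [0, 0, -80, -162, -2.457, 0, 0],
    [0, 0, -80, -162, -2.457, 0, 0],
    [0, 0, -80, -162, -2.457, 0, 0]
  ]
}}

```text
time: 2.15
ee_pos: [0.5596, 0.0048, 0.2223]
eef_rot: [0.334, 0.623, -0.334, 0.623]
ft_force: [-0.4, 0.3, -0.1]
width: 0.0873
```

```bash
python3 - <<'E'
from h import *
s=read_state();print(s['time'],s['ee_pos'],s['joint_positions'].round(2),s['joint_vel'].round(2))
g=pull(.228);print(row([g[0],g[1],.222],toolR(YAW)))
E
```

```text
2.15 [0.55959724 0.00479109 0.22234561] [ 0.42  0.24 -0.6   1.61  0.14  1.33 -1.18] [ 0.14  0.03 -0.17 -0.01  0.05  0.01  1.45]
(array([ 0.3,  2.2, -0.3]), array([-9.453e-01, -3.000e-04,  2.000e-04]))
```

Emit:
{"op": "arm_command", "data": {
  "targets": [
    [0, 0, 2, 0, -0.945, 0, 0],
    [0, 0, 2, 0, -0.945, 0, 0],
    [0, 0, 2, 0, -0.945, 0, 0],
    [0, 0, 2, 0, -0.945, 0, 0],
    [0, 0, 2, 0, -0.945, 0, 0],
    [0, 0, 2, 0, -0.945, 0, 0],
    [0, 0, 2, 0, -0.945, 0, 0],
    [0, 0, 2, 0, -0.945, 0, 0]
  ]
}}

```text
time: 2.95
ee_pos: [0.5613, 0.0058, 0.2223]
eef_rot: [0.016, 0.707, -0.016, 0.707]
ft_force: [0.2, 0.1, 0.7]
width: 0.087
```

```bash
python3 - <<'E'
from h import *
s=read_state();im=camera("wrist")[:,:,::-1];cv2.imwrite("pics/c1.png",im)
print(s['time'],s['ee_pos'],s['joint_positions'].round(2),s['joint_vel'].round(2))
c=cam("wrist",s);g=pull(.228);print(proj(c,g),row([g[0],g[1],.222],toolR(YAW),s))
h=cv2.cvtColor(im,cv2.COLOR_BGR2HSV);m=cv2.inRange(h,(18,150,60),(35,255,255));n,l,st,ce=cv2.connectedComponentsWithStats(m);print(st[1:],ce[1:])
E
```

```text
2.95 [0.56125251 0.00580434 0.22232726] [ 0.51  0.27 -0.71  1.6   0.18  1.34 -0.27] [-0.01 -0.    0.01 -0.   -0.   -0.   -0.06]
[275.40057944 210.13320266] (array([0.3, 0.4, 0. ]), array([-0.006 , -0.0004, -0.    ]))
[[ 262  200   31   18  543]
 [  80  245   33   57  843]
 [ 441  245   33   57  844]
 [ 250  310  310   16 3522]
 [ 419  416   11    4   32]] [[277.3038674  208.48618785]
 [ 92.65124555 273.40806643]
 [460.46800948 273.6457346 ]
 [419.81431005 319.29443498]
 [424.0625     417.75      ]]
```

View pics/c1.png

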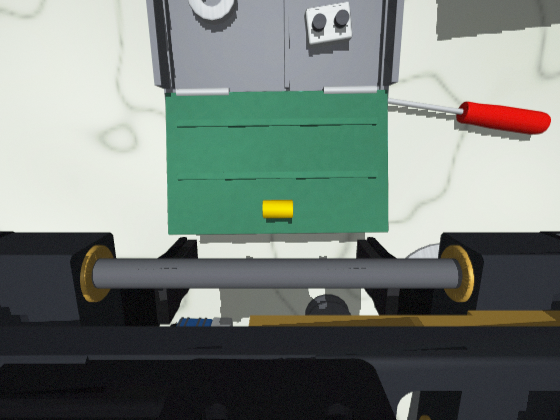

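Wrist view: pull at (277,208) vs predicted (275,210) – agrees within ~1.5 mm. Descending and pinching it.

Emit:
{"op": "arm_command", "data": {
  "targets": [
    [0, 40, 1, 1, 0, 0, 0],
    [0, 80, 1, 1, 0, 0, 0],
    [0, 110, 1, 1, 0, 0, 0],
    [0, 122, 1, 1, 0, 0, 0],
    [0, 122, 1, 1, 0, 0, 0],
    [255, 122, 1, 1, 0, 0, 0],
    [255, 122, 1, 1, 0, 0, 0],
    [255, 122, 1, 1, 0, 0, 0],
    [255, 122, 1, 1, 0, 0, 0],
    [255, 122, 1, 1, 0, 0, 0]
  ],
  "newtons": 15
}}

```text
time: 4.0
ee_pos: [0.5627, 0.0069, 0.1011]
eef_rot: [0.016, 0.707, -0.016, 0.707]
ft_force: [-0.3, 0.4, -1.5]
width: 0.0551
```

```bash
python3 - <<'E'
from h import *
s=read_state();im=camera("wrist")[:,:,::-1];cv2.imwrite("pics/c2.png",im)
print(s['time'],s['ee_pos'],s['ft_force'],s['torque'],s['width'])
E
```

```text
4.0 [0.56272033 0.00686403 0.10105196] [-0.2554038   0.44041665 -1.50908206] [-0.0190846  -0.11688773 -0.05557251] 0.05506225513461099
```

View pics/c2.png

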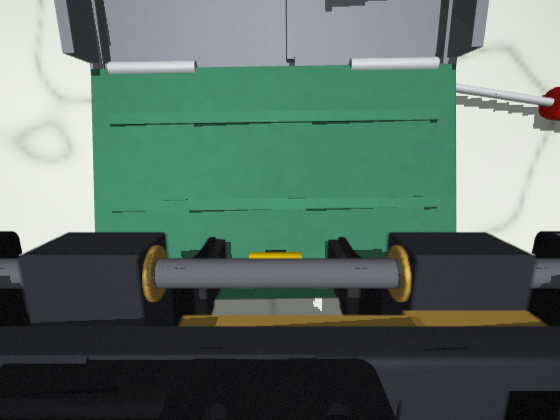

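Fingers still closing around the pull (yellow at (275,256)).

Emit:
{"op": "arm_command", "data": {
  "targets": [
    [255, 0, 0, 0, 0, 0, 0],
    [255, 0, 0, 0, 0, 0, 0],
    [255, 0, 0, 0, 0, 0, 0],
    [255, 0, 0, 0, 0, 0, 0],
    [255, 0, 0, 0, 0, 0, 0],
    [255, 0, 0, 0, 0, 0, 0]
  ]
}}

```text
time: 4.65
ee_pos: [0.5621, 0.0068, 0.1004]
eef_rot: [0.016, 0.707, -0.016, 0.707]
ft_force: [-2.0, -0.5, 0.2]
width: 0.0258
```

```bash
python3 - <<'E'
from h import *
s=read_state()
print(s['time'],s['ee_pos'],s['ft_force'],s['torque'],s['width'])
p0=pull(.228)
for th in np.r_[.228:1.87:.082]:
    d=pull(th)-p0; print(th.round(3),(toolR(YAW).inv().apply(d)*1000).round(0))
E
```

```text
4.65 [0.5620601  0.00684917 0.10042277] [-2.04064995 -0.53220451  0.18224351] [-0.0611447   0.61811678  0.04572039] 0.025808339485662465
0.228 [0. 0. 0.]
0.31 [-8.  5. -0.]
0.392 [-16.  10.  -0.]
0.474 [-23.  16.   0.]
0.556 [-30.  23.  -0.]
0.638 [-36.  30.  -0.]
0.72 [-42.  38.   0.]
0.802 [-47.  46.   0.]
0.884 [-51.  55.  -0.]
0.966 [-55.  63.  -0.]
1.048 [-57.  72.  -0.]
1.13 [-60.  82.  -0.]
1.212 [-61.  91.   0.]
1.294 [-61. 101.  -0.]
1.376 [-61. 110.  -0.]
1.458 [-60. 120.  -0.]
1.54 [-58. 129.  -0.]
1.622 [-56. 138.  -0.]
1.704 [-52. 147.   0.]
1.786 [-48. 156.   0.]
1.868 [-44. 164.   0.]
```

Emit:
{"op": "arm_command", "data": {
  "targets": [
    [255, -8, 5, 0, 0, 0, 0],
    [255, -16, 10, 0, 0, 0, 0],
    [255, -23, 16, 0, 0, 0, 0],
    [255, -30, 23, 0, 0, 0, 0],
    [255, -36, 30, 0, 0, 0, 0],
    [255, -42, 38, 0, 0, 0, 0],
    [255, -47, 46, 0, 0, 0, 0],
    [255, -51, 55, 0, 0, 0, 0],
    [255, -55, 63, 0, 0, 0, 0],
    [255, -55, 63, 0, 0, 0, 0]
  ]
}}

```text
time: 5.65
ee_pos: [0.5642, 0.072, 0.1565]
eef_rot: [0.015, 0.707, -0.015, 0.706]
ft_force: [-10.5, 0.5, 3.2]
width: 0.0259
```

```bash
python3 - <<'E'
from h import *
s=read_state()
print(s['time'],s['ee_pos'],s['ft_force'],s['torque'],s['width'])
cv2.imwrite("pics/c3.png",camera("scene")[:,:,::-1])
E
```

```text
5.65 [0.56416269 0.07195413 0.15653195] [-10.48677526   0.54975954   3.23154033] [-0.12636072  1.89854382  0.03931627] 0.025910607908602827
```

View pics/c3.png

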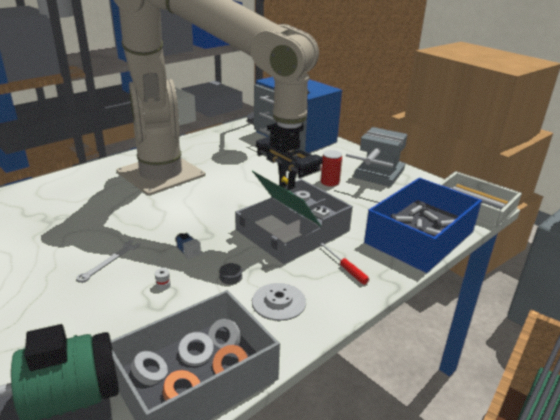

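Flap is following (scene view, half open). A side load of ~10 N in −x; I ease towards −x while continuing.

Emit:
{"op": "arm_command", "data": {
  "targets": [
    [255, -2, 9, -1, 0, 0, 0],
    [255, -5, 19, -2, 0, 0, 0],
    [255, -6, 28, -2, 0, 0, 0],
    [255, -6, 38, -2, 0, 0, 0],
    [255, -6, 47, -2, 0, 0, 0],
    [255, -5, 57, -2, 0, 0, 0],
    [255, -3, 66, -2, 0, 0, 0],
    [255, -1, 75, -2, 0, 0, 0],
    [255, 3, 84, -2, 0, 0, 0],
    [255, 7, 93, -2, 0, 0, 0]
  ]
}}

```text
time: 6.7
ee_pos: [0.5671, 0.1651, 0.1494]
eef_rot: [0.016, 0.707, -0.015, 0.707]
ft_force: [-5.0, -1.6, 2.9]
width: 0.0258
```

```bash
python3 - <<'E'
from h import *
s=read_state()
print(s['time'],s['ee_pos'],s['ft_force'],s['torque'],s['width'])
l=R.from_euler('z',-YAW).apply(s['ee_pos']+[0,0,.019]-CASE)-[0,.007,.064];print(l,np.arctan2(l[2],-l[1])-.262,np.hypot(l[1],l[2]))
cv2.imwrite("pics/c4.png",camera("scene")[100:300,180:400,::-1].repeat(3,0).repeat(3,1))
E
```

```text
6.7 [0.56705718 0.16505198 0.14943779] [-5.02155671 -1.64565635  2.87065022] [-0.32101371  1.06521891  0.07075365] 0.025768403100871966
[-0.00042228  0.05658387  0.10443779] 1.8053182514428667 0.11878125765695305
```

View pics/c4.png

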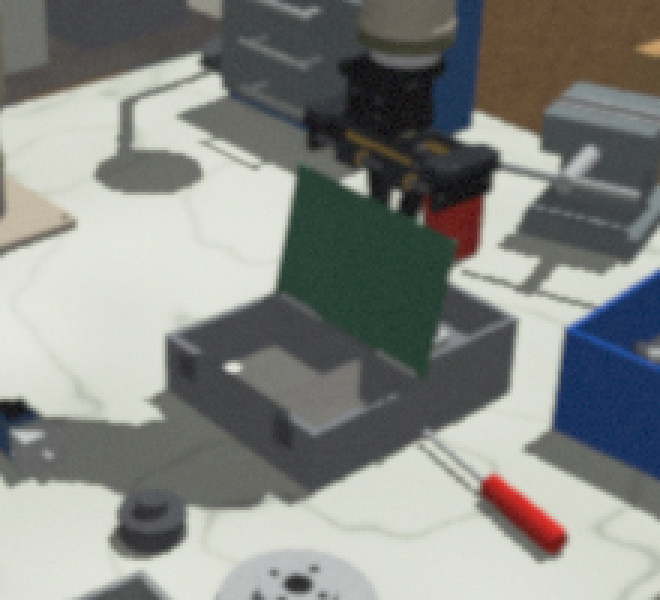

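Flap at ~1.8 rad leaning back. Release, lift clear, then photograph.

Emit:
{"op": "arm_command", "data": {
  "targets": [
    [130, 0, 0, 0, 0, 0, 0],
    [130, 0, 0, 0, 0, 0, 0],
    [130, 0, 0, 0, 0, 0, 0],
    [130, 0, 0, 0, 0, 0, 0],
    [130, -15, 4, 0, 0, 0, 0],
    [130, -50, 4, 0, 0, 0, 0],
    [130, -90, 4, 0, 0, 0, 0],
    [0, -120, 4, 0, 0, 0, 0],
    [0, -120, -46, 0, 0, 0, 0],
    [0, -120, -96, 0, 0, 0, 0]
  ]
}}

```text
time: 7.75
ee_pos: [0.5634, 0.0679, 0.271]
eef_rot: [0.015, 0.706, -0.014, 0.708]
ft_force: [0.1, -0.6, -1.4]
width: 0.059
```

```bash
python3 - <<'E'
from h import *
s=read_state()
print(s['time'],s['ee_pos'],s['ft_force'],s['width'],s['joint_positions'].round(2))
cv2.imwrite("pics/c5.png",camera("scene")[100:300,180:400,::-1].repeat(3,0).repeat(3,1))
# next: above motor, jaw across motor y: tool z along +-y
m=np.array([.445,-.1875,0]);
for y in (np.pi/2-.05,-np.pi/2-.05): print(y,row([m[0],m[1],.26],toolR(y),s))
E
```

```text
7.75 [0.56340395 0.06791378 0.27104062] [ 0.13388183 -0.61766162 -1.38135418] 0.05901479963516249 [ 0.42  0.26 -0.74  1.51  0.17  1.43 -0.37]
1.5207963267948965 (array([  10.4, -260.1, -107.8]), array([-1.562 ,  0.0035,  0.0018]))
-1.6207963267948966 (array([  10.4, -260.1, -107.8]), array([ 1.5796,  0.0018, -0.0035]))
```

View pics/c5.png

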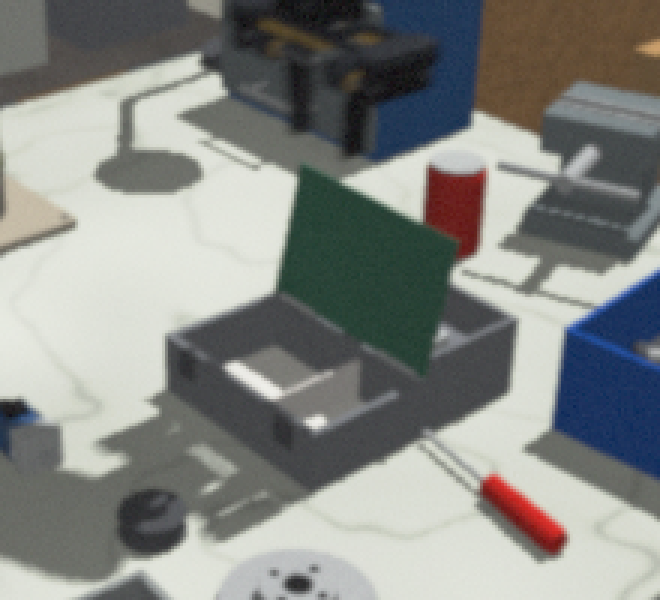

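Flap stands open on its own (upper edge (300,165)-(455,240)). Next: over the motor, jaws across its y.

Emit:
{"op": "arm_command", "data": {
  "targets": [
    [0, 10, -260, -108, 1.58, 0, 0],
    [0, 10, -260, -108, 1.58, 0, 0],
    [0, 10, -260, -108, 1.58, 0, 0],
    [0, 10, -260, -108, 1.58, 0, 0],
    [0, 10, -260, -108, 1.58, 0, 0],
    [0, 10, -260, -108, 1.58, 0, 0],
    [0, 10, -260, -108, 1.58, 0, 0],
    [0, 10, -260, -108, 1.58, 0, 0],
    [0, 10, -260, -108, 1.58, 0, 0],
    [0, 10, -260, -108, 1.58, 0, 0]
  ]
}}

```text
time: 8.8
ee_pos: [0.4438, -0.1876, 0.2598]
eef_rot: [0.495, 0.504, -0.495, 0.505]
ft_force: [0.6, 0.9, -0.2]
width: 0.0869
```

Emit:
{"op": "arm_command", "data": {
  "targets": [
    [0, 0, 0, 0, 0.08, 0, 0],
    [0, 0, 0, 0, 0.08, 0, 0],
    [0, 0, 0, 0, 0.08, 0, 0]
  ]
}}

```text
time: 9.1
ee_pos: [0.4438, -0.1877, 0.2593]
eef_rot: [0.513, 0.487, -0.513, 0.487]
ft_force: [-0.8, -0.6, 0.0]
width: 0.087
```

```bash
python3 - <<'E'
from h import *
s=read_state();im=camera("wrist")[:,:,::-1];cv2.imwrite("pics/d1.png",im)
print(s['time'],s['ee_pos'],s['ft_force'],s['width'],s['joint_positions'].round(2),s['joint_vel'].round(2))
print(row([.445,-.1875,.26],toolR(-np.pi/2-.05),s))
E
```

```text
9.1 [ 0.44375683 -0.18768769  0.2593317 ] [-0.8028162  -0.63616426  0.04115694] 0.08704246796998526 [ 0.77  0.02 -0.47  1.75  0.01  1.37 -1.32] [ 0.    0.    0.    0.01 -0.   -0.    0.  ]
(array([-0.7,  1.2, -0.3]), array([-0.0016,  0.0003, -0.001 ]))
```

View pics/d1.png

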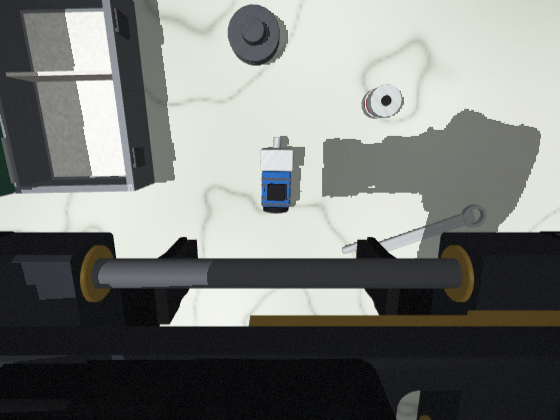

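Motor is at (277,180) with the shaft upward; coupling at (386,100); the pit at left, divider edge at v≈75. Zooming for measurements.

```bash
python3 - <<'E'
import cv2
im=cv2.imread("pics/d1.png")
a=cv2.resize(im[130:220,240:320],None,fx=6,fy=6,interpolation=cv2.INTER_NEAREST)
cv2.imwrite("pics/d2.png",a)
b=cv2.resize(im[0:200,0:160],None,fx=3,fy=3,interpolation=cv2.INTER_NEAREST);cv2.imwrite("pics/d3.png",b)
E
```

```text
(no output)
```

View pics/d2.png

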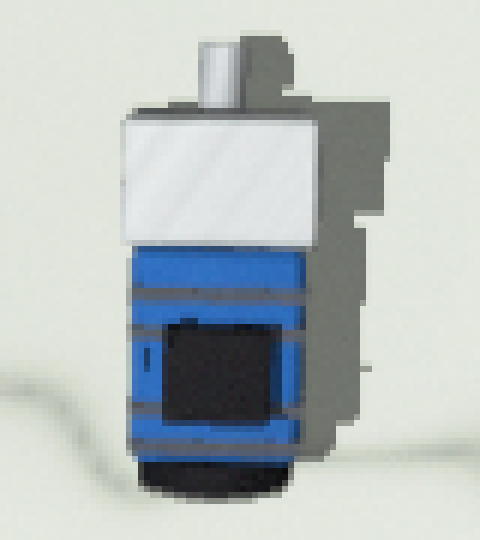

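View pics/d3.png

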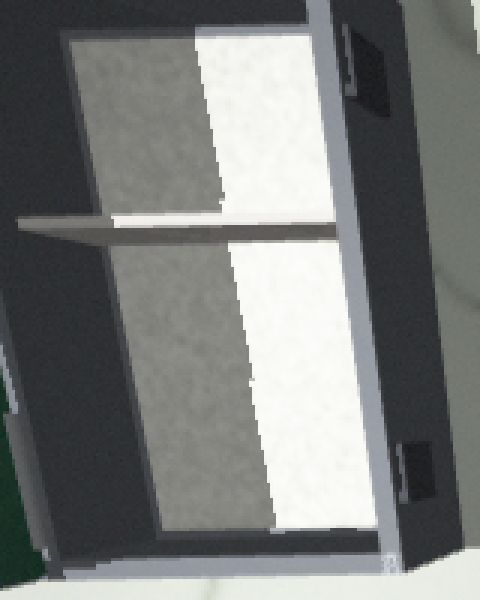

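```bash
python3 - <<'E'
from h import *
from scipy.optimize import least_squares
s=read_state();c=cam("wrist",s)
A=lambda u,v:(u/6+240-.42,v/6+130-.42)
B=lambda u,v:(u/3-.33,v/3-.33)
C=[onz(c,*A(u,v),.04) for u,v in [(122,120),(318,120),(316,244),(124,242)]]
for x in C:print(x.round(4))
print("len front",np.linalg.norm(C[0]-C[1]),"depth",np.linalg.norm(C[0]-C[3]))
D=[onz(c,*A(u,v),.036) for u,v in [(131,250),(306,250),(300,455),(130,455)]]
for x in D:print(x.round(4))
fl=(C[0]+C[1])/2;bk=(D[2]+D[3])/2;mid=(D[0]+D[1])/2
d=(C[0]+C[1])/2-bk;print("yaw from axis",np.arctan2(d[1],d[0]),"from gb front",np.arctan2((C[0]-C[1])[1],(C[0]-C[1])[0])-np.pi/2, "origin est front",fl-.04*d/np.linalg.norm(d)," back",bk+.032*d/np.linalg.norm(d))
# coupling top circle
im=cv2.imread("pics/d1.png");g=cv2.cvtColor(im,cv2.COLOR_BGR2HSV)
# case fit
obs=[(B(160,531),(-.1,.003,.006)),(B(70,37),(.1,.003,.006)),(B(395,575),(-.108,-.13,.062)),(B(18,217),(.025,.003,.046)),(B(340,222),(.025,-.122,.046)),(B(464,548),(-.108,-.13,0))]
def P(q,l):
    a,b=np.cos(q[2]),np.sin(q[2]);return np.array([q[0]+a*l[0]-b*l[1],q[1]+b*l[0]+a*l[1],l[2]])
f=lambda q:np.concatenate([proj(c,P(q,l))-np.array(px) for px,l in obs])
r=least_squares(f,[.6,.1,0]);print(r.x,r.fun.reshape(-1,2).round(2))
b=cv2.resize(im[75:125,355:415],None,fx=8,fy=8,interpolation=cv2.INTER_NEAREST);cv2.imwrite("pics/d4.png",b)
E
```

```text
[ 0.4921 -0.1706  0.04  ]
[ 0.4902 -0.2094  0.04  ]
[ 0.4657 -0.208   0.04  ]
[ 0.4681 -0.1695  0.04  ]
len front 0.038764864933093474 depth 0.024073509334426684
[ 0.466  -0.1706  0.036 ]
[ 0.4642 -0.2061  0.036 ]
[ 0.4216 -0.2031  0.036 ]
[ 0.4234 -0.1677  0.036 ]
yaw from axis -0.0661988517106568 from gb front -0.05081298355122499 origin est front [ 0.45130706 -0.18735184  0.03767999]  back [ 0.45433011 -0.18755226  0.03785601]
[ 0.56526075  0.102916   -0.04150506] [[-2.43  3.11]
 [-3.37 -2.26]
 [ 1.79  1.18]
 [-0.78  0.3 ]
 [ 5.01 -2.49]
 [-0.89  1.8 ]]
```

View pics/d4.png

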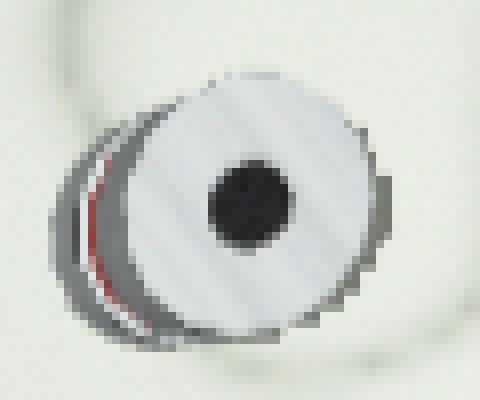

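Emit:
{"op": "arm_command", "data": {
  "targets": [
    [0, 50, 0, -1, 0.01, 0, 0],
    [0, 100, 0, -1, 0.01, 0, 0],
    [0, 150, 0, -1, 0.01, 0, 0],
    [0, 190, 0, -1, 0.01, 0, 0],
    [0, 220, 0, -1, 0.01, 0, 0],
    [0, 240, 0, -1, 0.01, 0, 0],
    [0, 252, 0, -1, 0.01, 0, 0],
    [0, 252, 0, -1, 0.01, 0, 0],
    [255, 252, 0, -1, 0.01, 0, 0],
    [255, 252, 0, -1, 0.01, 0, 0]
  ],
  "newtons": 25
}}

```text
time: 10.15
ee_pos: [0.4446, -0.1873, 0.0078]
eef_rot: [0.516, 0.483, -0.516, 0.484]
ft_force: [0.8, 0.1, 1.2]
width: 0.0778
```

Emit:
{"op": "arm_command", "data": {
  "targets": [
    [255, 0, 0, 0, 0, 0, 0],
    [255, 0, 0, 0, 0, 0, 0],
    [255, 0, 0, 0, 0, 0, 0],
    [255, 0, 0, 0, 0, 0, 0],
    [255, 0, 0, 0, 0, 0, 0],
    [255, 0, 0, 0, 0, 0, 0],
    [255, 0, 0, 0, 0, 0, 0]
  ]
}}

```text
time: 10.85
ee_pos: [0.4436, -0.187, 0.0066]
eef_rot: [0.516, 0.484, -0.516, 0.484]
ft_force: [-0.8, -0.1, 1.7]
width: 0.036
```

```bash
python3 - <<'E'
from h import *
s=read_state();im=camera("scene")[:,:,::-1];cv2.imwrite("pics/d5.png",im[150:300,120:320].repeat(4,0).repeat(4,1))
print(s['time'],s['ee_pos'],s['ft_force'],s['torque'],s['width'])
s2=dict(ee_pos=np.array([ 0.44375683,-0.18768769,0.2593317]),eef_rot=toolR(-np.pi/2-.05+.0016).as_quat())
print("coupling",onz(cam("wrist",s2),250/8+355-.44,203/8+75-.44,.042))
E
```

```text
10.85 [ 0.44359069 -0.18695135  0.00661709] [-0.8199637  -0.12213204  1.69711269] [0.05661798 0.08888748 0.00161689] 0.036040904815326076
coupling [ 0.54073719 -0.31697391  0.042     ]
```

View pics/d5.png

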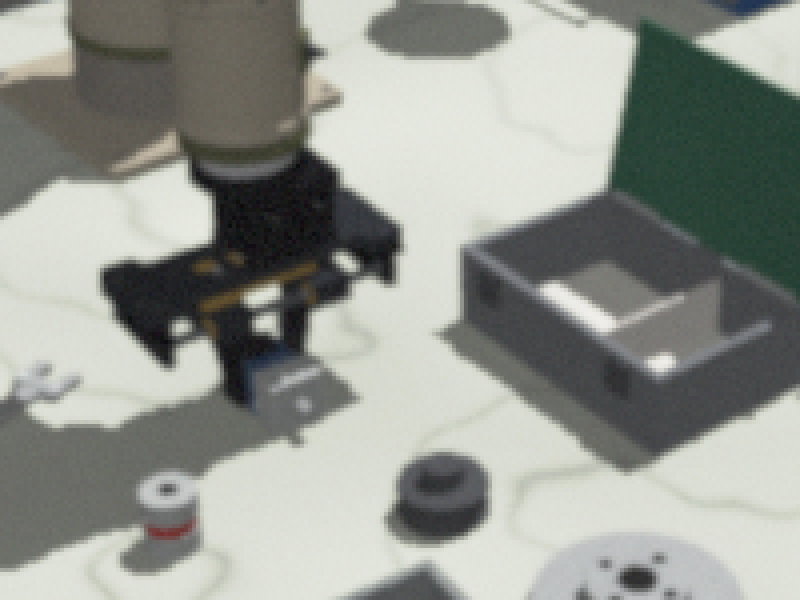

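Motor held at 36 mm width. Lifting, then carrying.

Emit:
{"op": "arm_command", "data": {
  "targets": [
    [255, -15, 0, 0, 0, 0, 0],
    [255, -40, 0, 0, 0, 0, 0],
    [255, -80, 0, 0, 0, 0, 0],
    [255, -120, 0, 0, 0, 0, 0],
    [255, -150, 0, 0, 0, 0, 0],
    [255, -160, 0, 0, 0, 0, 0],
    [255, -160, 0, 0, 0, 0, 0]
  ]
}}

```text
time: 11.6
ee_pos: [0.4439, -0.1871, 0.167]
eef_rot: [0.516, 0.483, -0.516, 0.484]
ft_force: [-0.3, -0.4, -3.4]
width: 0.0359
```

```bash
sed -i 's/^CASE=.*/CASE=np.array([.565,.102,0]);YAW=-.04/' h.py; python3 - <<'E'
from h import *
s=read_state()
print(s['time'],s['ee_pos'],s['ft_force'],s['width'])
t=toW([-.0395,-.0755,0]);print(t);print(row([t[0],t[1],.167],toolR(YAW),s))
E
```

```text
11.6 [ 0.44389772 -0.18713625  0.16703902] [-0.26964869 -0.38742599 -3.3936607 ] 0.035931532160808535
[0.5225124  0.02813997 0.        ]
(array([-1.000e-01,  6.450e+01, -2.199e+02]), array([-1.5956e+00,  1.9000e-03, -4.0000e-04]))
```

Emit:
{"op": "arm_command", "data": {
  "targets": [
    [255, 0, 6, -20, -0.145, 0, 0],
    [255, 0, 12, -40, -0.29, 0, 0],
    [255, 0, 18, -60, -0.435, 0, 0],
    [255, 0, 24, -80, -0.58, 0, 0],
    [255, 0, 29, -100, -0.725, 0, 0],
    [255, 0, 35, -120, -0.87, 0, 0],
    [255, 0, 41, -140, -1.015, 0, 0],
    [255, 0, 47, -160, -1.16, 0, 0],
    [255, 0, 53, -180, -1.305, 0, 0],
    [255, 0, 59, -200, -1.45, 0, 0]
  ]
}}

```text
time: 12.6
ee_pos: [0.5144, 0.0097, 0.1641]
eef_rot: [0.063, 0.705, -0.063, 0.703]
ft_force: [0.1, 0.1, -3.3]
width: 0.0359
```

```bash
python3 - <<'E'
from h import *
s=read_state()
print(s['time'],s['ee_pos'],s['ft_force'],s['width'])
t=toW([-.0395,-.0755,0]);print(t);print(row([t[0],t[1],.167],toolR(YAW),s))
E
```

```text
12.6 [0.51436203 0.00967066 0.16408302] [ 0.07392446  0.07414164 -3.27296671] 0.035919071941696405
[0.5225124  0.02813997 0.        ]
(array([-2.9, 19.6,  4.7]), array([-0.1393, -0.0033, -0.0003]))
```

Emit:
{"op": "arm_command", "data": {
  "targets": [
    [255, 0, 19, 5, -0.143, 0, 0],
    [255, 0, 19, 5, -0.143, 0, 0],
    [255, 0, 19, 5, -0.143, 0, 0]
  ]
}}

```text
time: 12.9
ee_pos: [0.5228, 0.0266, 0.1646]
eef_rot: [0.016, 0.708, -0.015, 0.706]
ft_force: [-0.1, -0.3, -2.2]
width: 0.0357
```

```bash
python3 - <<'E'
from h import *
s=read_state();im=camera("wrist")[:,:,::-1];cv2.imwrite("pics/e1.png",im)
print(s['time'],s['ee_pos'],s['ft_force'],s['width'],s['joint_positions'].round(2))
t=toW([-.0395,-.0755,0]);print(row([t[0],t[1],.167],toolR(YAW),s))
c=cam("wrist",s)
for l in [(-.1,-.122,.062),(.1,-.122,.062),(.1,.003,.006),(-.1,.003,.006),(.023,.003,.046)]: print(l,proj(c,toW(l)).round(0))
E
```

```text
12.9 [0.52275353 0.02662716 0.16456381] [-0.13974589 -0.26024969 -2.19374145] 0.035697171326489856 [ 0.55  0.24 -0.77  1.77  0.17  1.21 -0.31]
(array([-2.4,  1.5, -0.3]), array([-0.0035, -0.003 , -0.0005]))
(-0.1, -0.122, 0.062) [208. 260.]
(0.1, -0.122, 0.062) [431. 259.]
(0.1, 0.003, 0.006) [419. 117.]
(-0.1, 0.003, 0.006) [213. 118.]
(0.023, 0.003, 0.046) [349. 115.]
```

View pics/e1.png

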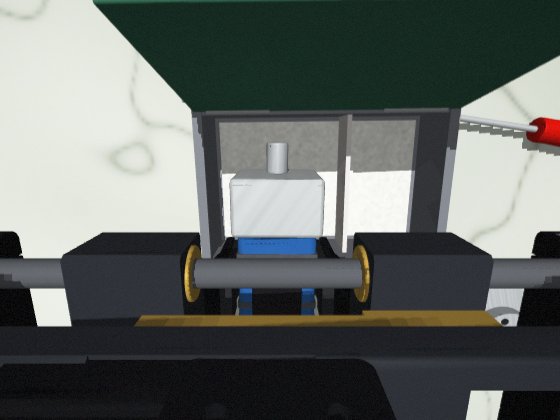

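Floor spans columns 218–415, divider at 345, matching prediction (213–419, 349). Motor sits centred above the big cell. Descending to just above the floor.

Emit:
{"op": "arm_command", "data": {
  "targets": [
    [255, 30, 1, 0, -0.003, 0, 0],
    [255, 60, 1, 0, -0.003, 0, 0],
    [255, 90, 1, 0, -0.003, 0, 0],
    [255, 115, 1, 0, -0.003, 0, 0],
    [255, 132, 1, 0, -0.003, 0, 0],
    [255, 142, 1, 0, -0.003, 0, 0],
    [255, 147, 1, 0, -0.003, 0, 0],
    [255, 147, 1, 0, -0.003, 0, 0]
  ]
}}

```text
time: 13.75
ee_pos: [0.5236, 0.0272, 0.0194]
eef_rot: [0.014, 0.707, -0.014, 0.707]
ft_force: [0.0, 0.0, -2.3]
width: 0.0356
```

```bash
python3 - <<'E'
from h import *
s=read_state();im=camera("wrist")[:,:,::-1];cv2.imwrite("pics/e2.png",im)
print(s['time'],s['ee_pos'],s['ft_force'],s['width'])
E
```

```text
13.75 [0.52363952 0.02723908 0.01935169] [ 0.03666709  0.00596127 -2.3287012 ] 0.03563495368846026
```

View pics/e2.png

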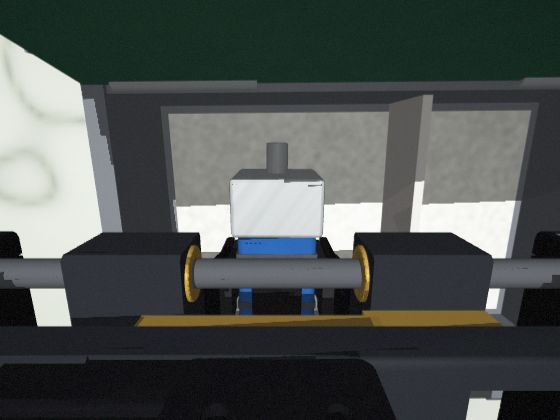

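Emit:
{"op": "arm_command", "data": {
  "targets": [
    [255, 1.5, 0, 0, 0, 0, 0],
    [255, 3, 0, 0, 0, 0, 0],
    [255, 4, 0, 0, 0, 0, 0],
    [255, 5, 0, 0, 0, 0, 0],
    [255, 5.5, 0, 0, 0, 0, 0],
    [255, 5.5, 0, 0, 0, 0, 0]
  ]
}}

```text
time: 14.4
ee_pos: [0.5238, 0.0276, 0.014]
eef_rot: [0.014, 0.707, -0.014, 0.707]
ft_force: [-0.5, 0.2, -3.0]
width: 0.0358
```

Emit:
{"op": "arm_command", "data": {
  "targets": [
    [255, 0.5, 0, 0, 0, 0, 0],
    [255, 1, 0, 0, 0, 0, 0],
    [255, 1, 0, 0, 0, 0, 0]
  ]
}}

```text
time: 14.7
ee_pos: [0.5238, 0.0276, 0.013]
eef_rot: [0.014, 0.707, -0.014, 0.707]
ft_force: [0.4, 0.8, -4.1]
width: 0.036
```

Emit:
{"op": "arm_command", "data": {
  "targets": [
    [255, 0.5, 0, 0, 0, 0, 0],
    [255, 1, 0, 0, 0, 0, 0],
    [255, 1, 0, 0, 0, 0, 0]
  ]
}}

```text
time: 15.0
ee_pos: [0.5239, 0.0276, 0.0126]
eef_rot: [0.014, 0.707, -0.014, 0.707]
ft_force: [-2.9, -0.2, 6.2]
width: 0.0361
```

Contact confirmed (+6 N). Release a little, then lift.

Emit:
{"op": "arm_command", "data": {
  "targets": [
    [90, 0, 0, 0, 0, 0, 0],
    [90, 0, 0, 0, 0, 0, 0],
    [90, 0, 0, 0, 0, 0, 0],
    [90, 0, 0, 0, 0, 0, 0],
    [90, -10, 0, 0, 0, 0, 0],
    [90, -40, 0, 0, 0, 0, 0],
    [90, -80, 0, 0, 0, 0, 0],
    [90, -120, 0, 0, 0, 0, 0],
    [90, -165, 0, 0, 0, 0, 0],
    [90, -210, 0, 0, 0, 0, 0]
  ]
}}

```text
time: 16.0
ee_pos: [0.5233, 0.0279, 0.2246]
eef_rot: [0.014, 0.707, -0.014, 0.707]
ft_force: [1.6, 0.2, -0.2]
width: 0.0564
```

```bash
python3 - <<'E'
from h import *
s=read_state();im=camera("wrist")[:,:,::-1];cv2.imwrite("pics/e3.png",im)
print(s['time'],s['ee_pos'],s['ft_force'],s['width'])
for y in (YAW,):print(row([.5405,-.317,.22],toolR(y),s))
E
```

```text
16.0 [0.52333646 0.02794724 0.2246365 ] [ 1.55339334  0.19109241 -0.20761045] 0.05635502141691134
(array([   4.7, -344. ,   30.5]), array([0.0013, 0.0006, 0.    ]))
```

View pics/e3.png

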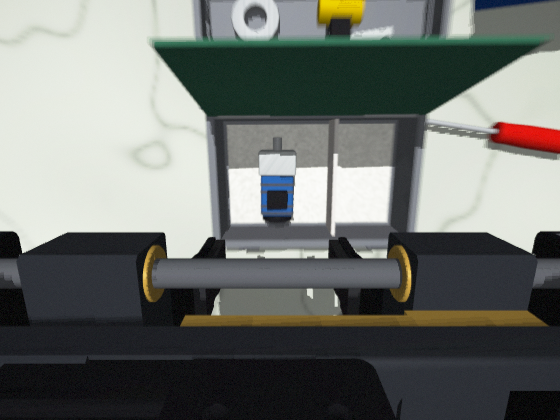

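Motor lies flat in the big cell ((277,195)). Off to the coupling.

Emit:
{"op": "arm_command", "data": {
  "targets": [
    [0, 5, -50, 5, 0, 0, 0],
    [0, 5, -95, 9, 0, 0, 0],
    [0, 5, -140, 13, 0, 0, 0],
    [0, 5, -185, 17, 0, 0, 0],
    [0, 5, -230, 21, 0, 0, 0],
    [0, 5, -275, 25, 0, 0, 0],
    [0, 5, -315, 29, 0, 0, 0],
    [0, 5, -344, 30, 0, 0, 0],
    [0, 5, -344, 30, 0, 0, 0],
    [0, 5, -344, 30, 0, 0, 0]
  ]
}}

```text
time: 17.05
ee_pos: [0.5402, -0.3173, 0.2172]
eef_rot: [0.014, 0.707, -0.014, 0.707]
ft_force: [0.5, -0.1, 0.4]
width: 0.0867
```

```bash
python3 - <<'E'
from h import *
s=read_state();im=camera("wrist")[:,:,::-1];cv2.imwrite("pics/f1.png",im)
print(s['time'],s['ee_pos'],s['ft_force'],s['width'],s['joint_positions'].round(2))
c=cam("wrist",s);print(proj(c,[.5405,-.317,.042]))
p=proj(c,[.5405,-.317,.042]).astype(int)
cv2.imwrite("pics/f2.png",cv2.resize(im[p[1]-40:p[1]+40,p[0]-50:p[0]+50],None,fx=6,fy=6,interpolation=cv2.INTER_NEAREST));print(p)
E
```

```text
17.05 [ 0.54016118 -0.31725457  0.21716346] [ 0.46496002 -0.06512116  0.4049501 ] 0.08665565099553271 [ 0.89  0.39 -0.57  1.44  0.21  1.37  0.27]
[275.75478533 194.75198356]
[275 194]
```

View pics/f1.png

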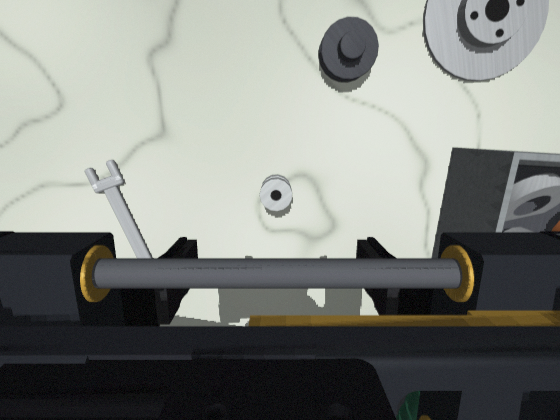

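View pics/f2.png

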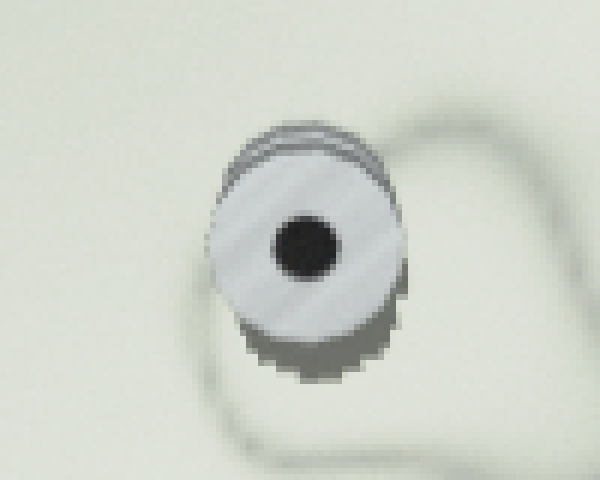

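Coupling centre at (275.6,194.8), exactly as predicted. Descend and grip.

Emit:
{"op": "arm_command", "data": {
  "targets": [
    [0, 45, 0, 0, 0, 0, 0],
    [0, 90, 0, 0, 0, 0, 0],
    [0, 135, 0, 0, 0, 0, 0],
    [0, 170, 0, 0, 0, 0, 0],
    [0, 195, 0, 0, 0, 0, 0],
    [0, 207, 0, 0, 0, 0, 0],
    [0, 207, 0, 0, 0, 0, 0],
    [255, 207, 0, 0, 0, 0, 0],
    [255, 207, 0, 0, 0, 0, 0],
    [255, 207, 0, 0, 0, 0, 0]
  ],
  "newtons": 20
}}

```text
time: 18.1
ee_pos: [0.5411, -0.3176, 0.0116]
eef_rot: [0.014, 0.706, -0.014, 0.708]
ft_force: [0.1, -0.5, -0.7]
width: 0.0703
```

Emit:
{"op": "arm_command", "data": {
  "targets": [
    [255, 0, 0, 0, 0, 0, 0],
    [255, 0, 0, 0, 0, 0, 0],
    [255, 0, 0, 0, 0, 0, 0],
    [255, 0, 0, 0, 0, 0, 0],
    [255, 0, 0, 0, 0, 0, 0],
    [255, 0, 0, 0, 0, 0, 0],
    [255, 0, 0, 0, 0, 0, 0]
  ]
}}

```text
time: 18.8
ee_pos: [0.5402, -0.3173, 0.0101]
eef_rot: [0.014, 0.707, -0.014, 0.707]
ft_force: [-0.9, 0.6, 0.5]
width: 0.0344
```

Emit:
{"op": "arm_command", "data": {
  "targets": [
    [255, -10, 0, 0, 0, 0, 0],
    [255, -35, 0, 0, 0, 0, 0],
    [255, -75, 0, 0, 0, 0, 0],
    [255, -115, 0, 0, 0, 0, 0],
    [255, -150, 0, 0, 0, 0, 0],
    [255, -165, 0, 0, 0, 0, 0],
    [255, -165, 0, 0, 0, 0, 0]
  ]
}}

```text
time: 19.5
ee_pos: [0.5413, -0.3177, 0.1775]
eef_rot: [0.013, 0.706, -0.015, 0.708]
ft_force: [0.5, -0.2, -0.4]
width: 0.0344
```

```bash
python3 - <<'E'
from h import *
s=read_state();im=camera("wrist")[:,:,::-1];cv2.imwrite("pics/f3.png",im)
print(s['time'],s['ee_pos'],s['ft_force'],s['width'])
t=toW([.0625,-.0755,0]);print(t,row([t[0],t[1],s['ee_pos'][2]],toolR(YAW),s))
E
```

```text
19.5 [ 0.54126266 -0.31766667  0.1774904 ] [ 0.53083981 -0.21252928 -0.43930444] 0.034446092163384553
[0.62443081 0.02406106 0.        ] (array([ -0.4, 344.7,  69.6]), array([0.0006, 0.0035, 0.002 ]))
```

View pics/f3.png

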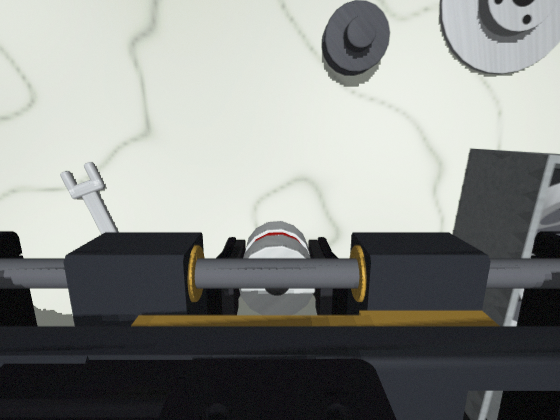

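Coupling held (width 34.4 mm; red ring at (275,236)). Carry to the small cell.

Emit:
{"op": "arm_command", "data": {
  "targets": [
    [255, 0, 25, 5, 0, 0, 0],
    [255, 0, 65, 13, 0, 0, 0],
    [255, 0, 110, 22, 0, 0, 0],
    [255, 0, 155, 31, 0, 0, 0],
    [255, 0, 200, 40, 0, 0, 0],
    [255, 0, 245, 50, 0, 0, 0],
    [255, 0, 285, 58, 0, 0, 0],
    [255, 0, 320, 66, 0, 0, 0],
    [255, 0, 344, 70, 0, 0, 0],
    [255, 0, 344, 70, 0, 0, 0]
  ]
}}

```text
time: 20.55
ee_pos: [0.6226, 0.0289, 0.1726]
eef_rot: [0.013, 0.708, -0.011, 0.706]
ft_force: [0.6, 0.4, -1.3]
width: 0.0345
```

Emit:
{"op": "arm_command", "data": {
  "targets": [
    [255, 0, 0, 0, 0, 0, 0],
    [255, 0, 0, 0, 0, 0, 0]
  ]
}}

```text
time: 20.75
ee_pos: [0.6232, 0.022, 0.1737]
eef_rot: [0.014, 0.708, -0.015, 0.706]
ft_force: [0.1, -0.9, -0.6]
width: 0.0342
```

```bash
python3 - <<'E'
from h import *
s=read_state();im=camera("wrist")[:,:,::-1];cv2.imwrite("pics/g1.png",im)
sc=camera("scene")[:,:,::-1];cv2.imwrite("pics/g2.png",cv2.resize(sc[110:270,220:380],None,fx=4,fy=4,interpolation=cv2.INTER_CUBIC)[:600])
print(s['time'],s['ee_pos'],s['ft_force'],s['width'])
t=toW([.0625,-.0755,0]);print(t,row([t[0],t[1],s['ee_pos'][2]],toolR(YAW),s))
c=cam("wrist",s)
for l in [(.1,.003,.006),(.025,.003,.006),(.025,.003,.046),(.021,.003,.046),(.021,-.1,.046)]: print(l,proj(c,toW(l)).round(1))
E
```

```text
20.75 [0.62315278 0.02199951 0.17368489] [ 0.14851408 -0.87114311 -0.6419591 ] 0.034232601817055563
[0.62443081 0.02406106 0.        ] (array([-0. ,  2.1,  1.2]), array([-0.0011, -0.0019,  0.0008]))
(0.1, 0.003, 0.006) [314.4 117.1]
(0.025, 0.003, 0.006) [239.5 117.1]
(0.025, 0.003, 0.046) [234.3 114.9]
(0.021, 0.003, 0.046) [229.7 114.9]
(0.021, -0.1, 0.046) [233.6 227.2]
```

View pics/g1.png

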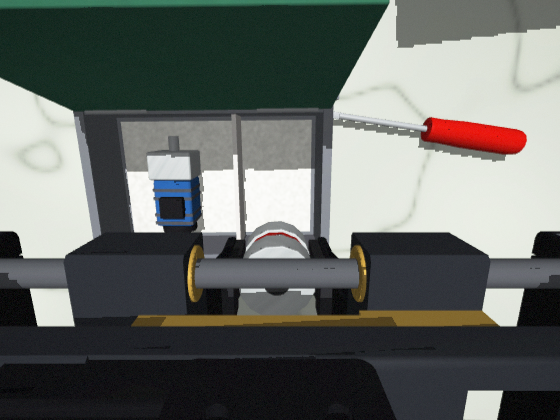

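View pics/g2.png

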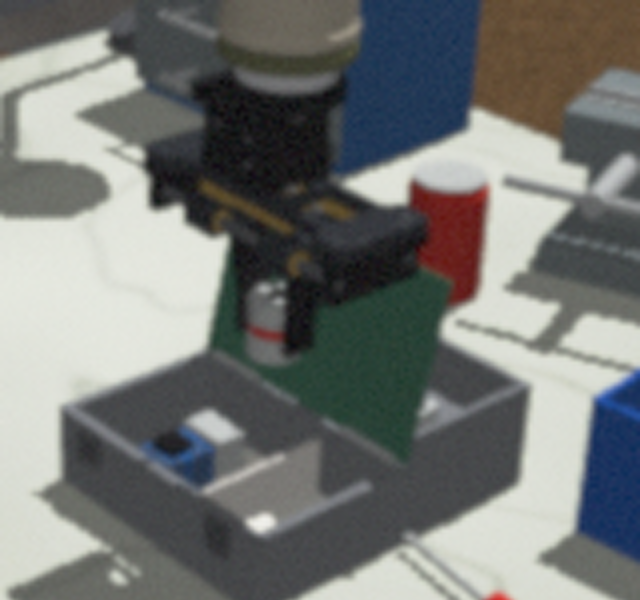

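Coupling upright, over the small cell. Check centring in a zoom.

```bash
python3 - <<'E'
import cv2
im=cv2.imread("pics/g1.png");cv2.imwrite("pics/g3.png",cv2.resize(im[100:250,215:345],None,fx=5,fy=4,interpolation=cv2.INTER_NEAREST)[:600])
E
```

```text
(no output)
```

View pics/g3.png

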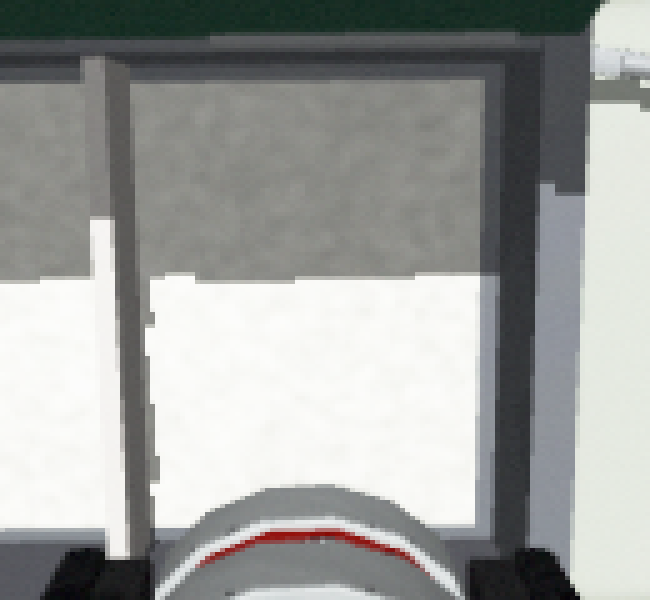

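Divider sits ~2 mm further right than predicted, right wall agrees, so aim +1 mm more in x. Descend.

Emit:
{"op": "arm_command", "data": {
  "targets": [
    [255, 0, 2, 2, 0, 0, 0],
    [255, 25, 2, 2, 0, 0, 0],
    [255, 55, 2, 2, 0, 0, 0],
    [255, 85, 2, 2, 0, 0, 0],
    [255, 110, 2, 2, 0, 0, 0],
    [255, 130, 2, 2, 0, 0, 0],
    [255, 142, 2, 2, 0, 0, 0],
    [255, 147, 2, 2, 0, 0, 0],
    [255, 147, 2, 2, 0, 0, 0]
  ]
}}

```text
time: 21.75
ee_pos: [0.6259, 0.0255, 0.0281]
eef_rot: [0.014, 0.707, -0.014, 0.707]
ft_force: [0.2, 0.9, -1.2]
width: 0.0344
```

```bash
python3 - <<'E'
from h import *
s=read_state();im=camera("wrist")[:,:,::-1];cv2.imwrite("pics/g4.png",im)
print(s['time'],s['ee_pos'],s['ft_force'],s['width'])
print(row([*toW([.0635,-.0755,0])[:2],s['ee_pos'][2]],toolR(YAW),s))
E
```

```text
21.75 [0.62587714 0.02550586 0.02810012] [ 0.21479657  0.87533082 -1.23187537] 0.03443045335509184
(array([-0. , -1.5, -0.4]), array([ 0.0004, -0.    , -0.    ]))
```

View pics/g4.png

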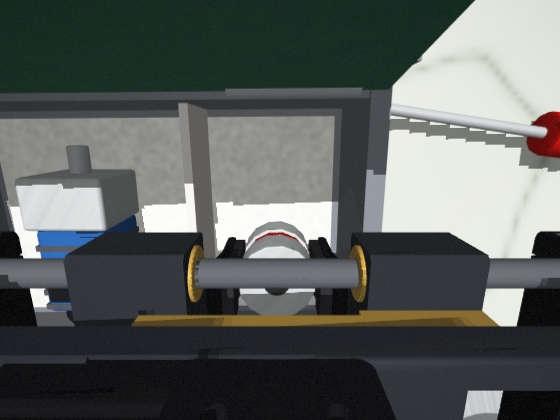

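```bash
python3 - <<'E'
from h import *
im=cv2.imread("pics/g4.png");cv2.imwrite("pics/g5.png",cv2.resize(im[90:290,165:395],None,fx=3.4,fy=3,interpolation=cv2.INTER_NEAREST)[:600])
s=read_state();c=cam("wrist",s)
for l in [(.1,.003,.006),(.025,.003,.006),(.025,.003,.046),(.021,.003,.046),(.021,-.05,.046),(.1,-.04,.062),(.1,-.04,.006),(.025,-.04,.006)]: print(l,((proj(c,toW(l))-[165,90])*[3.4,3]).round(0))
E
```

```text
(0.1, 0.003, 0.006) [591.  66.]
(0.025, 0.003, 0.006) [135.  65.]
(0.025, 0.003, 0.046) [66. 47.]
(0.021, 0.003, 0.046) [35. 47.]
(0.021, -0.05, 0.046) [ 64. 398.]
(0.1, -0.04, 0.062) [662. 362.]
(0.1, -0.04, 0.006) [579. 294.]
(0.025, -0.04, 0.006) [148. 293.]
```

View pics/g5.png

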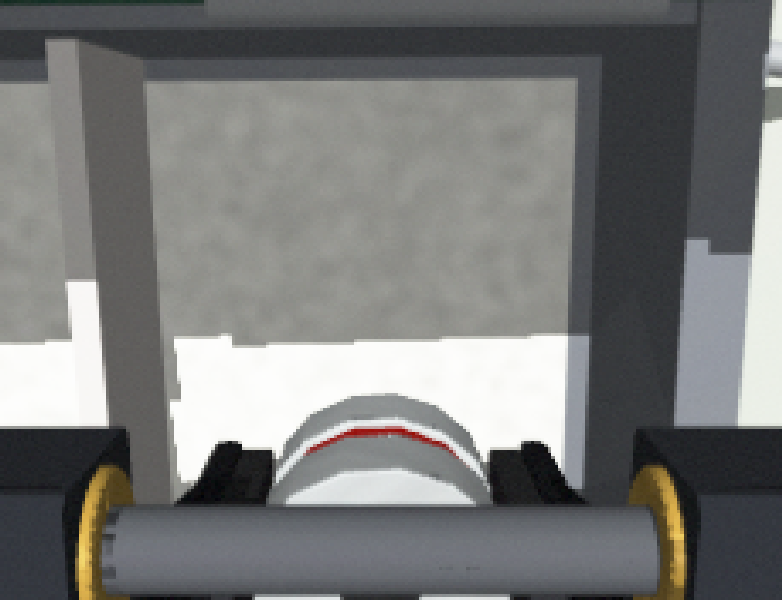

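Everything in the case lies ~2 mm to +x of prediction; shift 1 mm more in x and lower gently (contact expected at TCP z≈0.016).

Emit:
{"op": "arm_command", "data": {
  "targets": [
    [255, 1, 0, 1, 0, 0, 0],
    [255, 4, 0, 1, 0, 0, 0],
    [255, 6.5, 0, 1, 0, 0, 0],
    [255, 8.5, 0, 1, 0, 0, 0],
    [255, 9.5, 0, 1, 0, 0, 0],
    [255, 10.5, 0, 1, 0, 0, 0],
    [255, 11, 0, 1, 0, 0, 0],
    [255, 11, 0, 1, 0, 0, 0]
  ]
}}

```text
time: 22.6
ee_pos: [0.6268, 0.0256, 0.0171]
eef_rot: [0.014, 0.707, -0.014, 0.707]
ft_force: [-0.1, 0.3, -1.6]
width: 0.0341
```

Emit:
{"op": "arm_command", "data": {
  "targets": [
    [255, 0.5, 0, 0, 0, 0, 0],
    [255, 1, 0, 0, 0, 0, 0],
    [255, 1, 0, 0, 0, 0, 0]
  ]
}}

```text
time: 22.9
ee_pos: [0.6269, 0.0255, 0.0161]
eef_rot: [0.014, 0.707, -0.014, 0.707]
ft_force: [-0.4, 0.1, -1.3]
width: 0.0341
```

Emit:
{"op": "arm_command", "data": {
  "targets": [
    [255, 0.3, 0, 0, 0, 0, 0],
    [255, 0.6, 0, 0, 0, 0, 0],
    [255, 0.6, 0, 0, 0, 0, 0]
  ]
}}

```text
time: 23.2
ee_pos: [0.6269, 0.0256, 0.016]
eef_rot: [0.014, 0.707, -0.014, 0.707]
ft_force: [-3.1, -1.4, 5.4]
width: 0.0342
```

Contact (+5.4 N). Open just enough to clear.

Emit:
{"op": "arm_command", "data": {
  "targets": [
    [140, 0, 0, 0, 0, 0, 0],
    [140, 0, 0, 0, 0, 0, 0],
    [140, 0, 0, 0, 0, 0, 0]
  ]
}}

```text
time: 23.5
ee_pos: [0.6269, 0.0256, 0.0154]
eef_rot: [0.014, 0.707, -0.014, 0.707]
ft_force: [-0.4, -0.2, 0.1]
width: 0.0388
```

Emit:
{"op": "arm_command", "data": {
  "targets": [
    [140, -3, 0, 0, 0, 0, 0],
    [140, -8, 0, 0, 0, 0, 0],
    [140, -18, 0, 0, 0, 0, 0],
    [140, -35, 0, 0, 0, 0, 0],
    [140, -60, 0, 0, 0, 0, 0],
    [140, -100, 0, 0, 0, 0, 0],
    [140, -145, 0, 0, 0, 0, 0],
    [140, -190, 0, 0, 0, 0, 0],
    [140, -230, 0, 0, 0, 0, 0],
    [140, -235, 0, 0, 0, 0, 0]
  ]
}}

```text
time: 24.5
ee_pos: [0.6286, 0.0265, 0.258]
eef_rot: [0.014, 0.704, -0.014, 0.71]
ft_force: [0.2, 0.1, 0.2]
width: 0.0392
```

```bash
python3 - <<'E'
from h import *
s=read_state();im=camera("wrist")[:,:,::-1];cv2.imwrite("pics/i1.png",im)
sc=camera("scene")[:,:,::-1];cv2.imwrite("pics/i2.png",cv2.resize(sc[110:270,220:380],None,fx=4,fy=4,interpolation=cv2.INTER_CUBIC)[:600])
print(s['time'],s['ee_pos'],s['ft_force'],s['width'])
E
```

```text
24.5 [0.62864934 0.026535   0.25802536] [0.23967961 0.06927069 0.22246536] 0.039208542082808995
```

View pics/i1.png

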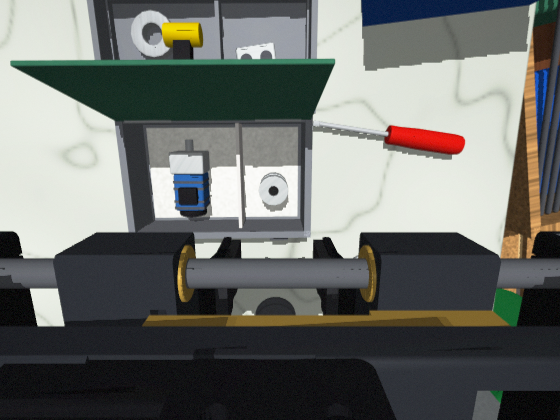

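View pics/i2.png

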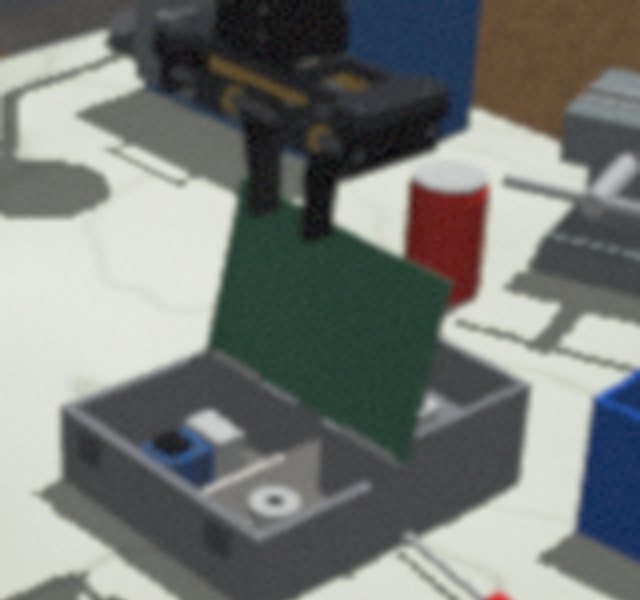

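Both parts rest in their cells: motor flat (188,185), coupling upright (273,190); flap still open. Now go back above the pull.

```bash
sed -i 's/^CASE=.*/CASE=np.array([.567,.1035,0]);YAW=-.04/' h.py; python3 - <<'E'
from h import *
s=read_state();print(row([.567,.167,.27],toolR(YAW),s))
E
```

```text
(array([-17.1, 138.6, -65.8]), array([ 0.0008,  0.004 , -0.0001]))
```

Emit:
{"op": "arm_command", "data": {
  "targets": [
    [90, -20, 30, -15, 0, 0, 0],
    [90, -20, 70, -34, 0, 0, 0],
    [90, -20, 110, -52, 0, 0, 0],
    [90, -20, 139, -65, 0, 0, 0],
    [90, -20, 139, -65, 0, 0, 0],
    [90, -20, 139, -65, 0, 0, 0]
  ]
}}

```text
time: 25.2
ee_pos: [0.5666, 0.1672, 0.2696]
eef_rot: [0.013, 0.707, -0.014, 0.707]
ft_force: [0.3, -0.8, -0.5]
width: 0.056
```

```bash
python3 - <<'E'
from h import *
s=read_state();im=camera("wrist")[:,:,::-1];cv2.imwrite("pics/j1.png",im)
tp=camera("top")[:,:,::-1];cv2.imwrite("pics/j2.png",tp)
print(s['time'],s['ee_pos'],s['ft_force'],s['width'],s['joint_positions'].round(2))
c=cam("wrist",s);print(proj(c,[.567,.165,.1685]))
h=cv2.cvtColor(im,cv2.COLOR_BGR2HSV);m=cv2.inRange(h,(18,150,60),(35,255,255));m[235:]=0;n,l,st,ce=cv2.connectedComponentsWithStats(m);print(st[1:],ce[1:])
E
```

```text
25.2 [0.5666437  0.16721216 0.26962272] [ 0.2992733  -0.76541502 -0.45192226] 0.05601392676862777 [ 0.25  0.33 -0.78  1.45  0.23  1.46 -0.57]
[275.98423246 213.74596795]
[[263 206  30  18 495]] [[277.45454545 214.75555556]]
```

View pics/j1.png

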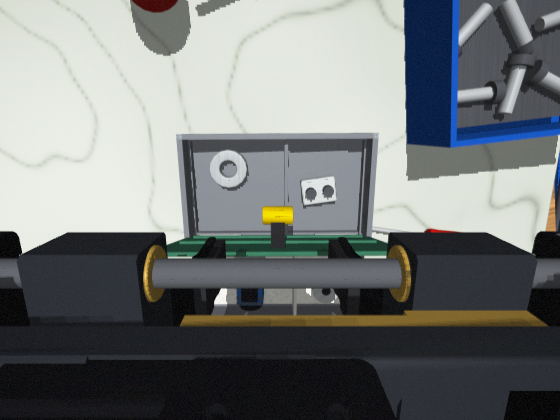

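Pull at (277,215), within ~1 mm of prediction. Descend and regrip.

Emit:
{"op": "arm_command", "data": {
  "targets": [
    [90, 35, 1, 1, 0, 0, 0],
    [90, 70, 1, 1, 0, 0, 0],
    [90, 100, 0, 1, 0, 0, 0],
    [90, 116, -2, 1, 0, 0, 0],
    [90, 120, -2, 1, 0, 0, 0],
    [90, 120, -2, 1, 0, 0, 0],
    [255, 120, -2, 1, 0, 0, 0],
    [255, 120, -2, 1, 0, 0, 0],
    [255, 120, -2, 1, 0, 0, 0],
    [255, 120, -2, 1, 0, 0, 0]
  ],
  "newtons": 15
}}

```text
time: 26.3
ee_pos: [0.5685, 0.1651, 0.151]
eef_rot: [0.014, 0.707, -0.014, 0.707]
ft_force: [0.5, -0.0, -0.4]
width: 0.032
```

Emit:
{"op": "arm_command", "data": {
  "targets": [
    [255, 0, 0, 0, 0, 0, 0],
    [255, 0, 0, 0, 0, 0, 0],
    [255, 0, 0, 0, 0, 0, 0],
    [255, 0, 0, 0, 0, 0, 0]
  ]
}}

```text
time: 26.7
ee_pos: [0.5671, 0.1656, 0.1506]
eef_rot: [0.014, 0.708, -0.014, 0.706]
ft_force: [-4.9, 0.7, 3.8]
width: 0.0254
```

```bash
python3 - <<'E'
from h import *
s=read_state()
cv2.imwrite("pics/j3.png",camera("wrist")[:,:,::-1])
print(s['time'],s['ee_pos'],s['ft_force'],s['width'])
l=R.from_euler('z',-YAW).apply(s['ee_pos']+[0,0,.019]-CASE)-[0,.007,.064];th=np.arctan2(l[2],-l[1])-np.arctan2(.03,.112);print(l,th,np.hypot(l[1],l[2]))
p0=pull(th)
for t in np.r_[th:-.01:-.09,0]: print(round(t,3),(toolR(YAW).inv().apply(pull(t)-p0)*1000).round(0),end=' ')
E
```

```text
26.7 [0.56706689 0.16559358 0.15059762] [-4.90428355  0.654262    3.76789958] 0.02539121579975425
[-0.00241625  0.05504659  0.10559762] 1.7896140507371308 0.11908394177239157
1.79 [0. 0. 0.] 1.7 [-4. -9. -0.] 1.61 [ -8. -19.  -0.] 1.52 [-11. -29.  -0.] 1.43 [-12. -40.  -0.] 1.34 [-13. -50.  -0.] 1.25 [-13. -60.  -0.] 1.16 [-12. -71.  -0.] 1.07 [-10. -81.  -0.] 0.98 [ -7. -91.  -0.] 0.89 [  -3. -101.   -0.] 0.8 [   2. -110.   -0.] 0.71 [   7. -119.   -0.] 0.62 [  13. -127.   -0.] 0.53 [  20. -135.   -0.] 0.44 [  28. -142.   -0.] 0.35 [  36. -149.   -0.] 0.26 [  45. -154.   -0.] 0.17 [  54. -159.   -0.] 0.08 [  64. -163.   -0.] 0.0 [  73. -166.   -0.]
```

View pics/j3.png

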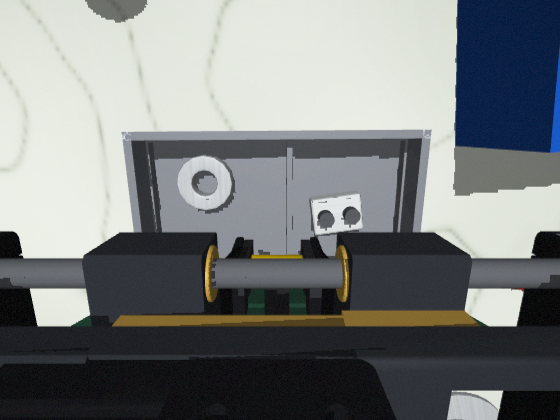

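Regripped (25.4 mm). Lower along the arc.

Emit:
{"op": "arm_command", "data": {
  "targets": [
    [255, -3, -6, 0, 0, 0, 0],
    [255, -7, -16, 0, 0, 0, 0],
    [255, -10, -26, 0, 0, 0, 0],
    [255, -12, -36, 0, 0, 0, 0],
    [255, -13, -46, 0, 0, 0, 0],
    [255, -13, -56, 0, 0, 0, 0],
    [255, -12, -66, 0, 0, 0, 0],
    [255, -11, -76, 0, 0, 0, 0],
    [255, -9, -85, 0, 0, 0, 0],
    [255, -7, -91, 0, 0, 0, 0]
  ]
}}

```text
time: 27.75
ee_pos: [0.5641, 0.0728, 0.1577]
eef_rot: [0.014, 0.707, -0.014, 0.707]
ft_force: [-5.1, 1.6, 2.5]
width: 0.0254
```

Emit:
{"op": "arm_command", "data": {
  "targets": [
    [255, 4, -10, 0, 0, 0, 0],
    [255, 9, -19, 0, 0, 0, 0],
    [255, 14, -28, 0, 0, 0, 0],
    [255, 20, -36, 0, 0, 0, 0],
    [255, 27, -44, 0, 0, 0, 0],
    [255, 35, -51, 0, 0, 0, 0],
    [255, 43, -57, 0, 0, 0, 0],
    [255, 50, -62, 0, 0, 0, 0],
    [255, 56, -65, 0, 0, 0, 0],
    [255, 60, -67, 0, 0, 0, 0]
  ]
}}

```text
time: 28.75
ee_pos: [0.562, 0.0058, 0.097]
eef_rot: [0.014, 0.707, -0.015, 0.707]
ft_force: [-4.9, -4.3, 3.3]
width: 0.0259
```

```bash
python3 - <<'E'
from h import *
s=read_state()
sc=camera("scene")[:,:,::-1];cv2.imwrite("pics/k1.png",cv2.resize(sc[110:270,220:380],None,fx=4,fy=4,interpolation=cv2.INTER_CUBIC)[:600])
print(s['time'],s['ee_pos'],s['ft_force'],s['width'])
l=R.from_euler('z',-YAW).apply(s['ee_pos']+[0,0,.019]-CASE)-[0,.007,.064];th=np.arctan2(l[2],-l[1])-np.arctan2(.03,.112);print(l,th,np.hypot(l[1],l[2]))
E
```

```text
28.75 [0.56204264 0.00581656 0.09696195] [-4.94534732 -4.2765453   3.34165932] 0.02586819830610105
[-0.0010471  -0.10480355  0.05196195] 0.1985711601290771 0.11697789416236722
```

View pics/k1.png

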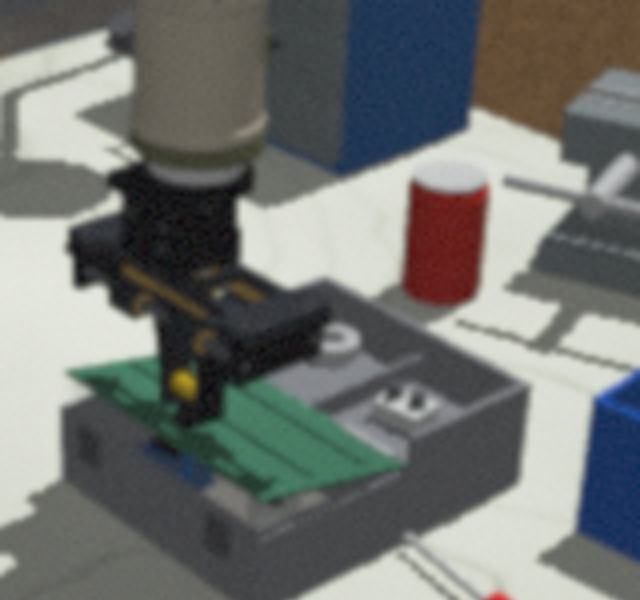

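θ≈0.2; finishing slowly.

Emit:
{"op": "arm_command", "data": {
  "targets": [
    [255, 3, -2, 0, 0, 0, 0],
    [255, 6, -4, 0, 0, 0, 0],
    [255, 9, -5, 0, 0, 0, 0],
    [255, 12, -6, 0, 0, 0, 0],
    [255, 14, -7, 0, 0, 0, 0],
    [255, 16, -8, 0, 0, 0, 0],
    [255, 18, -8, 0, 0, 0, 0],
    [255, 18, -8, 0, 0, 0, 0]
  ]
}}

```text
time: 29.6
ee_pos: [0.5618, -0.0008, 0.0792]
eef_rot: [0.014, 0.707, -0.014, 0.707]
ft_force: [-0.4, 0.3, -1.7]
width: 0.0258
```

```bash
python3 - <<'E'
from h import *
s=read_state()
sc=camera("scene")[:,:,::-1];cv2.imwrite("pics/k2.png",cv2.resize(sc[110:270,220:380],None,fx=4,fy=4,interpolation=cv2.INTER_CUBIC)[:600])
print(s['time'],s['ee_pos'],s['ft_force'],s['width'])
E
```

```text
29.6 [ 0.56180639 -0.00080817  0.07920549] [-0.44404005  0.31083593 -1.7001586 ] 0.025795626288702207
```

View pics/k2.png

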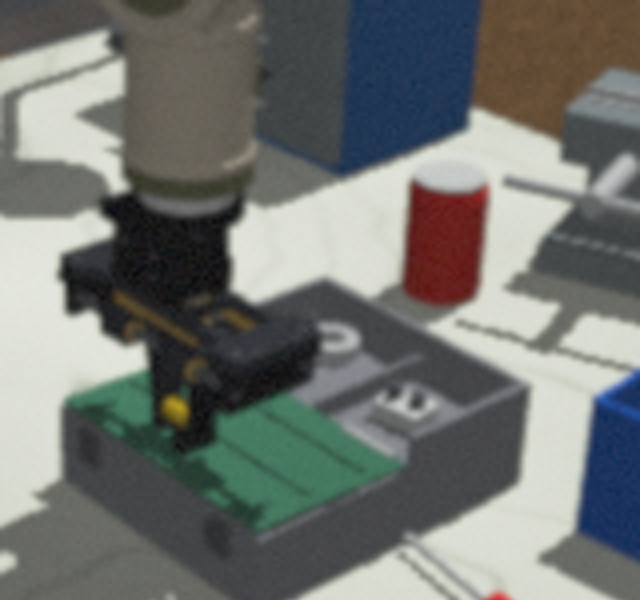

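Nearly shut. Press down gently until the rim answers.

Emit:
{"op": "arm_command", "data": {
  "targets": [
    [255, 1, 0, 0, 0, 0, 0],
    [255, 2, -1, 0, 0, 0, 0],
    [255, 3, -1, 0, 0, 0, 0],
    [255, 3, -1, 0, 0, 0, 0]
  ]
}}

```text
time: 30.05
ee_pos: [0.5618, -0.0016, 0.0764]
eef_rot: [0.014, 0.707, -0.014, 0.707]
ft_force: [-1.1, 2.5, -0.9]
width: 0.0258
```

Emit:
{"op": "arm_command", "data": {
  "targets": [
    [255, 0.7, 0, 0, 0, 0, 0],
    [255, 1.4, 0, 0, 0, 0, 0],
    [255, 1.4, 0, 0, 0, 0, 0]
  ]
}}

```text
time: 30.35
ee_pos: [0.5619, -0.0017, 0.076]
eef_rot: [0.014, 0.707, -0.014, 0.707]
ft_force: [-4.6, 1.7, 9.9]
width: 0.026
```

Emit:
{"op": "arm_command", "data": {
  "targets": [
    [255, 0.5, 0, 0, 0, 0, 0],
    [255, 0.5, 0, 0, 0, 0, 0]
  ]
}}

```text
time: 30.55
ee_pos: [0.5619, -0.0017, 0.0759]
eef_rot: [0.014, 0.707, -0.014, 0.707]
ft_force: [-6.8, 1.4, 14.4]
width: 0.0261
```

Stiff contact: shut on the rim. Release and retreat.

Emit:
{"op": "arm_command", "data": {
  "targets": [
    [120, 0, 0, 0, 0, 0, 0],
    [120, 0, 0, 0, 0, 0, 0],
    [90, 0, 0, 0, 0, 0, 0],
    [90, 0, 0, 0, 0, 0, 0],
    [90, -10, 0, 0, 0, 0, 0],
    [90, -40, 0, 0, 0, 0, 0],
    [90, -80, 0, 0, 0, 0, 0],
    [90, -120, -20, 0, 0, 0, 0],
    [90, -160, -60, 0, 0, 0, 0],
    [90, -180, -100, 0, 0, 0, 0]
  ]
}}

```text
time: 31.55
ee_pos: [0.5584, -0.1001, 0.258]
eef_rot: [0.013, 0.706, -0.013, 0.708]
ft_force: [1.8, 0.3, -0.8]
width: 0.0561
```

Emit:
{"op": "arm_command", "data": {
  "targets": [
    [90, 0, -50, 0, 0, 0, 0],
    [90, 0, -100, 0, 0, 0, 0],
    [90, 0, -150, 0, 0, 0, 0],
    [90, 0, -150, 0, 0, 0, 0],
    [90, 0, -150, 0, 0, 0, 0]
  ]
}}

```text
time: 32.05
ee_pos: [0.5515, -0.2519, 0.2544]
eef_rot: [0.015, 0.707, -0.015, 0.707]
ft_force: [-0.3, 1.2, 0.5]
width: 0.0564
```

```bash
python3 - <<'E'
from h import *
s=read_state()
sc=camera("scene")[:,:,::-1];tp=camera("top")[:,:,::-1]
cv2.imwrite("pics/l1.png",cv2.resize(sc[140:310,140:380],None,fx=3.3,fy=3.3,interpolation=cv2.INTER_CUBIC)[:600])
cv2.imwrite("pics/l2.png",cv2.resize(tp[60:310,150:500],None,fx=2.2,fy=2.2))
print(s['time'],s['ee_pos'],s['ft_force'],s['width'])
ct,cs=cam("top"),cam("scene")
def cen(im,box):
    m=cv2.inRange(cv2.cvtColor(im,cv2.COLOR_BGR2HSV),(18,150,80),(35,255,255));k=np.zeros_like(m);k[box[1]:box[3],box[0]:box[2]]=255
    v,u=np.nonzero(m&k);return u.mean(),v.mean(),len(u)
print(proj(ct,pull(0)),proj(cs,pull(0)))
try:
    a=cen(tp,(265,185,305,225));b=cen(sc,(250,195,285,230));print(a,b)
    p,e=tri(ray(ct,*a[:2]),ray(cs,*b[:2]));print(p,e,pull(0))
except Exception as ex: print(ex)
E
```

```text
32.05 [ 0.5515078  -0.25186101  0.25435324] [-0.33383354  1.156506    0.53357091] 0.056405816024167915
[285.98211225 205.597176  ] [265.20690269 213.74367021]
(np.float64(285.94444444444446), np.float64(205.12962962962962), 54) (np.float64(265.2142857142857), np.float64(214.0952380952381), 42)
[ 0.56380388 -0.0017469   0.09352255] [np.float64(0.0003881350663060485), np.float64(0.0003881350663059831)] [ 0.56280112 -0.00141601  0.094     ]
```

View pics/l1.png

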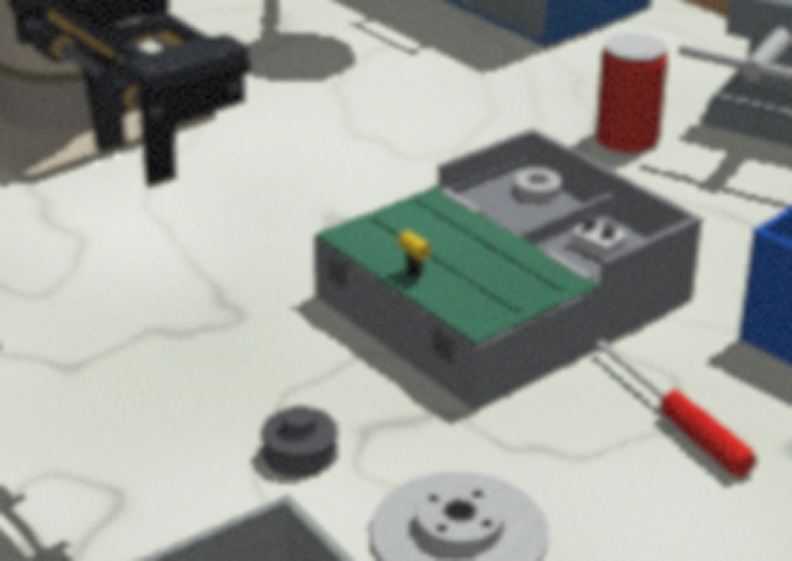

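View pics/l2.png

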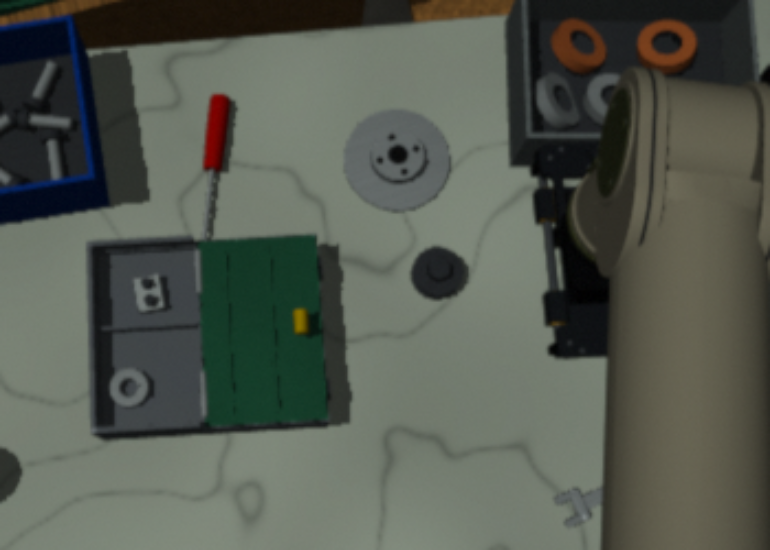

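The flap lies flat on the rim, with the pull measured at z 93.5 mm (94 when shut). The other parts look unmoved and the gripper is clear, so I'm handing in.

```bash
python3 -c "
from bench import *
print(close_job(), read_state()['time'])"
```

```text
the job is handed in; nothing more can be done
the job is handed in; nothing more can be done
```

The job is done and handed in at about 32 s of the 72 s allowed. I opened the flap by its pull to about 1.8 rad, where it stood by itself. I laid the motor flat in the larger compartment and stood the coupling upright in the smaller one, feeling each touch the floor at about 5–6 N before releasing. I then lowered the flap by its pull and pressed it onto the rim (14 N) before letting go.

**Last checks:**
- **Flap:** the pull measured 93.5 mm high, against 94 mm when shut, and the pictures show the flap flat on the rim.
- **Parts placed:** the wrist and scene views taken just before closing showed both parts in place. They could not be seen again once the flap was shut.
- **Other items:** the pulley, disc, driver, bearing, clamp and can look unmoved by eye. The wrench was partly hidden behind the arm in the last view.

**Disagreements:**
- The case was about 2 mm from my first fit, and I corrected for this before placing the coupling.
- The coupling gripped at 34.4 mm rather than the stated 36 mm.
- A side load of up to about 10 N appeared at the pull while opening.
- My first turn of the wrist went the wrong way and cost about 2 s.

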